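# Isolate the bench, turn up the parts cups and stow the pulled capacitors

### The job

Before anything is lifted, throw the bench isolator's lever over to its green side (off). With it off, turn both square parts cups, which stand mouth-down, mouth-up on the blue mat and stand every capacitor present in the cup of its own colour, orange in orange and white in white; then throw the isolator back to its red side (on). Turn both cups up even if one stays empty, and do not topple or push away the other things on the bench.

Things in the scene. Friction and masses are not known exactly. Their poses are not given: they have to be found in the camera images.
- cup_orange: Orange square parts cup: outside 64 x 64 mm, 72 mm tall, straight walls 3 mm thick, floor 4 mm thick, inside 58 x 58 mm, 0.13 kg. Origin at the centre of the outside of its closed bottom; z points from the bottom to the mouth; x and y are square to its walls. Starts mouth-down on the mat (origin 72 mm up, z pointing down). It rests stably on a side wall too.
- cup_white: White square parts cup: outside 64 x 64 mm, 72 mm tall, straight walls 3 mm thick, floor 4 mm thick, inside 58 x 58 mm, 0.13 kg. Origin at the centre of the outside of its closed bottom; z points from the bottom to the mouth; x and y are square to its walls. Starts mouth-down on the mat (origin 72 mm up, z pointing down). It rests stably on a side wall too.
- cap_orange1: Orange-sleeved can capacitor with a black stripe and band: a solid cylinder 26 mm in diameter and 98 mm long, 0.10 kg. Origin at its centre (mid length), z along its axis. Starts standing on end, to the left of the mat. May be absent.
- cap_orange2: Orange-sleeved can capacitor with a black stripe and band: a solid cylinder 26 mm in diameter and 98 mm long, 0.10 kg. Origin at its centre (mid length), z along its axis. Starts standing on end, to the left of the mat. May be absent.
- cap_white1: White-sleeved can capacitor with a black stripe and band: a solid cylinder 26 mm in diameter and 98 mm long, 0.10 kg. Origin at its centre (mid length), z along its axis. Starts standing on end, to the left of the mat. May be absent.
- cap_white2: White-sleeved can capacitor with a black stripe and band: a solid cylinder 26 mm in diameter and 98 mm long, 0.10 kg. Origin at its centre (mid length), z along its axis. Starts standing on end, to the left of the mat. May be absent.
- iso (a joint): Angle of the isolator's lever, rad: 0 = fully over to the green side (off, lever leans 0.6 rad towards the base's -x), 1.2 = fully over to the red side (on, leans 0.6 rad towards the base's +x), 0.6 = upright. Starts on. The weighted grip makes it an over-centre lever: past upright it drops to that end and stays there; pushing it over takes about 1 N at the grip.
- iso_tip (a point): Centre of the lever's black grip bar: 22 mm in diameter, 50 mm long along the base's y, on a 12 mm steel arm 85 mm from the pivot. It stands 115 mm above the table at either end, 130 mm when upright, and swings 96 mm in all.
- iso_base: Grey isolator box fixed to the bench right of the mat: 120 mm (x) x 80 mm (y) x 45 mm tall. Origin at the centre of its underside. Green patch on top at -x, red patch at +x. The lever's pivot is 45 mm above the origin, along the base's y.
- mat: Thin flat blue mat fixed on the bench, 360 mm (x) x 420 mm (y), 1 mm thick, lying square to the bench. Origin at its centre. It is a look-only sheet: things on it stand at table height.
- meter: Multimeter, black, 150 x 80 x 42 mm, lying near the robot. Leave alone. Origin under its centre.
- spool: Solder spool, 60 mm diameter, 50 mm tall. Leave alone. Origin under its centre.
- driver: Yellow-handled screwdriver, 170 mm, lying beyond the cups. Leave alone. Origin at its middle.
- tape: Blue tape roll, 84 mm diameter, 19 mm tall. Leave alone. Origin under its centre.
- flux: Amber flux bottle, 44 mm diameter, 95 mm tall. Leave alone. Origin under its centre.
- dial_knob: Aluminium dial knob, 52 mm diameter, 30 mm tall. Leave alone. Origin under its centre.
There are look-alikes about, which are no part of the job. Leave any purple look-alike of the cap_orange2 alone.

How it is judged (in metres and radians):
On the way, in this order (a step that is already met when the one before it is completed fails the run):
1. the isolator is thrown off (green side) (value of joint iso below 0.1 rad), for 0.2 s.
2. with the isolator off, both cups stand mouth-up on the mat and every capacitor stands in the cup of its colour (value of joint iso below 0.1 rad and angle between each of cup_orange, cup_white's own z axis and vertical below 0.1 rad and height (world z) of each of cup_orange, cup_white below 0.012 m and world x of cup_orange between 0.385 and 0.745 m and world y of cup_orange between -0.245 and 0.175 m and linear speed of each of cup_orange, cap_orange1, cap_orange2, cup_white, cap_white1, cap_white2 below 0.03 m/s and x of cap_orange1 in the frame of cup_orange between -0.03 and 0.03 m and y of cap_orange1 in the frame of cup_orange between -0.03 and 0.03 m and z of cap_orange1 in the frame of cup_orange between 0.038 and 0.07 m and x of cap_orange2 in the frame of cup_orange between -0.03 and 0.03 m and y of cap_orange2 in the frame of cup_orange between -0.03 and 0.03 m and z of cap_orange2 in the frame of cup_orange between 0.038 and 0.07 m and world x of cup_white between 0.385 and 0.745 m and world y of cup_white between -0.245 and 0.175 m and x of cap_white1 in the frame of cup_white between -0.03 and 0.03 m and y of cap_white1 in the frame of cup_white between -0.03 and 0.03 m and z of cap_white1 in the frame of cup_white between 0.038 and 0.07 m and x of cap_white2 in the frame of cup_white between -0.03 and 0.03 m and y of cap_white2 in the frame of cup_white between -0.03 and 0.03 m and z of cap_white2 in the frame of cup_white between 0.038 and 0.07 m), for 0.2 s.
3. the isolator is thrown on again (red side) (value of joint iso above 1.1 rad), for 0.2 s.
At the end, for the whole second after the job is handed in: Both cups stand mouth-up (within 0.1 rad) on the mat at rest, every capacitor present stands in the cup of its own colour (its centre within 30 mm of the cup's axis in x and y and 38 to 70 mm above the cup's underside), and the isolator is on (joint above 1.1 rad) (angle between each of cup_orange, cup_white's own z axis and vertical below 0.1 rad and height (world z) of each of cup_orange, cup_white below 0.012 m and world x of cup_orange between 0.385 and 0.745 m and world y of cup_orange between -0.245 and 0.175 m and linear speed of each of cup_orange, cap_orange1, cap_orange2, cup_white, cap_white1, cap_white2 below 0.03 m/s and x of cap_orange1 in the frame of cup_orange between -0.03 and 0.03 m and y of cap_orange1 in the frame of cup_orange between -0.03 and 0.03 m and z of cap_orange1 in the frame of cup_orange between 0.038 and 0.07 m and x of cap_orange2 in the frame of cup_orange between -0.03 and 0.03 m and y of cap_orange2 in the frame of cup_orange between -0.03 and 0.03 m and z of cap_orange2 in the frame of cup_orange between 0.038 and 0.07 m and world x of cup_white between 0.385 and 0.745 m and world y of cup_white between -0.245 and 0.175 m and x of cap_white1 in the frame of cup_white between -0.03 and 0.03 m and y of cap_white1 in the frame of cup_white between -0.03 and 0.03 m and z of cap_white1 in the frame of cup_white between 0.038 and 0.07 m and x of cap_white2 in the frame of cup_white between -0.03 and 0.03 m and y of cap_white2 in the frame of cup_white between -0.03 and 0.03 m and z of cap_white2 in the frame of cup_white between 0.038 and 0.07 m and value of joint iso above 1.1 rad); the robot touches nothing.
It fails at once if a cup or capacitor is lifted while the isolator is on (value of joint iso above 0.9 rad and (height (world z) of any of cup_orange, cup_white above 0.12 m or height (world z) of any of cap_orange1, cap_orange2, cap_white1, cap_white2 above 0.1 m)).
It fails at once if another thing on the bench is toppled or pushed more than 60 mm away (distance of any of meter, spool, driver, tape, flux, dial_knob from where it was at the start of the episode above 0.06 m or angle between any of flux, spool's own z axis and vertical above 0.6 rad).
Of cap_orange1, cap_orange2, cap_white1, cap_white2 only 2 to 4 are there at a start; the rules pass over those that are not, and their reading is None.
At some moment in a run one of cup_orange, cup_white may be knocked a few centimetres aside while the robot is not near it.
It also fails if it takes over 210 s, if anything falls off the work surface, if the arm or the gripper's body presses on something with over 40 N, if the wrist force passes 120 N, or if a joint passes its speed limit or range.

### The arm

A 7-joint arm with a two-finger parallel gripper is mounted at the origin on the work surface. World frame = base frame: x ahead of the robot, y to its left, z up, the work surface at z = 0. Lengths are in mm, angles in degrees, forces in N, time in s.
With the tool pointing down it reaches from about 400 to 850 mm from the base axis. Payload 4.5 kg.
Tool frame: the origin (TCP) lies at the very end of the fingers, on their centre line; the grasp point (between the pads) lies 19 mm behind it; z points along the fingers, y is the direction in which the jaws open and shut (so a half turn about z gives the same grasp; the last joint's range is limited). The gripper opens to 88 mm and grips with 3 to 60 N. Pads are 18 mm wide; open, the fingers measure 123 mm over their backs; the gripper's body (75 mm by 187 mm) begins 45 mm behind the grasp point.
Start: joints at [75.275, 39.483, -11.15, 89.685, 9.013, 51.709, -12.324], TCP at [179.228, -598.774, 238.743] pointing down, gripper open.
Joint ranges: [-172.22, 172.22], [-26.19, 119.32], [-84.43, 86.54], [7.71, 146.69], [-57.33, 237.33], [2.42, 119.75], [-152.13, 152.13]. Speed limits (degrees/s): [147.25, 147.25, 180, 180, 180, 180, 180].

### API

Orientations are given as a 3x3 rotation matrix whose columns are the frame's x, y, z axes.
In Python, from rig import * gives the robot as it stands.
- The arm moves only by the shell command python3 -m pendant 'ROWS' [FORCE]. ROWS is JSON, a list of rows, each a list of 5 numbers: the shift along the tool's x, y, z in m, then the turn about the tool's z in rad, then the finger opening in m, from 0 to 0.0881. A call has 1 to 5 rows; each row is the pose to reach, as a shift and turn from the pose measured when the call began, along the tool's axes at that moment; what a row does not reach only later rows make up. A row lasts 1/10 s, in which the tool goes at most 50 mm and 8.59 degrees, less where a joint would pass 70% of its speed; a pose out of reach is approached as far as the arm can. A call with a gripper value outside its range is refused whole. The fingers move at their own pace and stop on an object; FORCE is the grip in N (left out, the last holds). Time passes only in rows, so rows that repeat a pose let the fingers close. It gives the time, the measured TCP pose, the force and the opening at its end, in the units of the state.
- observe(): the state, without advancing time (a new reading comes with each control period).
- grab_frame(name): name is "side" or "top"; returns the picture (420x560x3 uint8, red, green, blue); there is no depth.
- camera_params(name): a dict with "fx", "fy", "cx", "cy" (pixels), "D" ([k1, k2, p1, p2, k3] as OpenCV has them; the pictures are not rectified), "R" (3x3) and "t" (3): a world point X has camera coordinates R X + t. Camera axes: x right, y down, z forward; pixel columns grow to the right and rows downward; lengths in mm; the calibration is good to about 2 mm. A picture is of the moment at which its call begins. camera_params takes no time and is no camera call.
- sign_off(): hands the job in, once; it reports no verdict.
The state is a dict: "clock": time; "q": joint angles; "qvel": joint speeds; "joint_torque": joint torques, N m; "position": TCP position; "tool_rot": TCP orientation; "ft_force": force on the tool from outside, world axes, zero at the start; "ft_torque": the same for the moment, N m; "opening": finger opening in mm.
Only numpy, scipy, OpenCV 4.12 (cv2) and the standard library are available. Lean on these libraries where they do the work, as an engineer would, in place of code of your own. Each camera call takes 0.05 s, during which the arm holds its last target.

## Working session

There is one attempt and no reset: what is moved stays moved. The work goes in short steps, Python scripts to look and compute and a shell command to move; the robot and the scene stay as the last step left them, time stands still between calls to the robot, and variables do not carry over. Pictures are saved under pics/ and viewed, and the job is handed in when it is done.

```bash
ls; mkdir -p pics
python3 - <<'E'
from rig import *
import cv2
s=observe()
for k in s: print(k,s[k])
for n in ("side","top"):
    im=grab_frame(n); cv2.imwrite(f"pics/{n}0.png",im[:,:,::-1]); print(n,camera_params(n))
E
```

```text
pics
clock 0.0
q [ 75.27581475  39.5313461  -11.14552014  89.74432306   9.01316252
  51.70987265 -12.32487318]
qvel [-0.03097563 -0.01259205 -0.04319768 -0.05777161 -0.04449832  0.0498447
 -0.06956678]
joint_torque [ 4.95750392e-04 -5.27561331e+01 -1.26681402e+00 -1.53432423e+01
 -5.25996136e-02  6.54658681e-03  1.78703458e-04]
position [ 178.9662221  -598.17326491  237.93290694]
tool_rot [[ 9.57993499e-01  2.86789187e-01 -6.46435728e-04]
 [ 2.86789884e-01 -9.57992021e-01  1.68796682e-03]
 [-1.35189637e-04 -1.80245247e-03 -9.99998366e-01]]
ft_force [-0.64730919 -0.42324082 -0.18699945]
ft_torque [ 0.02206854 -0.02824776 -0.05497953]
opening 88.12825277380632
side {'fx': 396.201963956989, 'fy': 396.201963956989, 'cx': 281.04557543875643, 'cy': 209.51196212646707, 'D': array([0.01863481, 0.        , 0.        , 0.        , 0.        ]), 'R': array([[-0.96891461, -0.24671778, -0.01829792],
       [-0.16551905,  0.70144377, -0.69323883],
       [ 0.18386931, -0.66866058, -0.72047561]]), 't': array([508.66183576, 149.41093986, 858.59154032])}
top {'fx': 449.4560421302495, 'fy': 449.4560421302495, 'cx': 279.9398584966114, 'cy': 199.214099854252, 'D': array([-0.0661439,  0.       ,  0.       ,  0.       ,  0.       ]), 'R': array([[ 0.01699226, -0.99983186, -0.0068924 ],
       [-0.99480431, -0.01621397, -0.10050618],
       [ 0.10037752,  0.00856441, -0.99491256]]), 't': array([ -25.76345463,  521.92197667, 1196.02875659])}
```

View pics/top0.png

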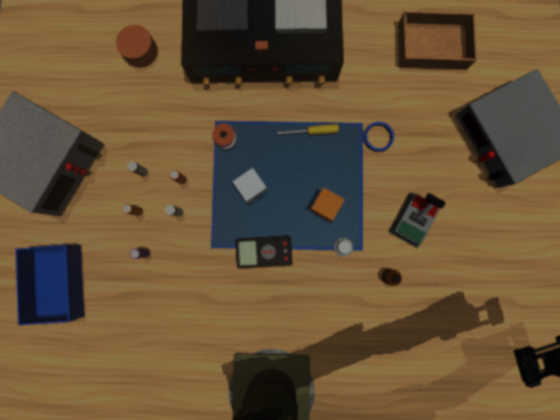

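View pics/side0.png

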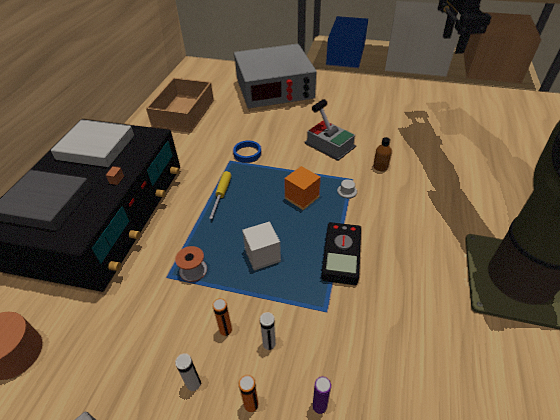

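The top view shows:
- white cup at (249,185) and orange cup at (327,205)
- isolator at (418,217)
- white capacitors at (136,168) and (173,211)
- orange capacitors at (178,176) and (131,210)
- purple look-alike at (140,253)

The side view agrees with all of these. Next I'll measure positions.

```bash
cat > h.py <<'E'
from rig import *
import cv2, numpy as np
def ray(n,uv):
    c=camera_params(n);K=np.array([[c['fx'],0,c['cx']],[0,c['fy'],c['cy']],[0,0,1]])
    p=cv2.undistortPoints(np.array(uv,float).reshape(-1,1,2),K,c['D']).reshape(-1,2)
    R=np.array(c['R']);t=np.array(c['t'])
    return -R.T@t, np.c_[p,np.ones(len(p))]@R
def plane(n,uv,z):
    o,d=ray(n,uv); return (o+d*((z-o[2])/d[:,2])[:,None])[:,:2]
def proj(n,X):
    c=camera_params(n);K=np.array([[c['fx'],0,c['cx']],[0,c['fy'],c['cy']],[0,0,1]])
    return cv2.projectPoints(np.array(X,float).reshape(-1,1,3),cv2.Rodrigues(np.array(c['R']))[0],np.array(c['t']),K,c['D'])[0].reshape(-1,2)
def tri(uvt,uvs):
    a,b=ray('top',[uvt]),ray('side',[uvs]); A=[];B=[]
    for o,d in(a,b):
        d=d[0]/np.linalg.norm(d[0]);P=np.eye(3)-np.outer(d,d);A.append(P);B.append(P@o)
    return np.linalg.lstsq(np.vstack(A),np.hstack(B),rcond=None)[0]
def crop(im,x0,y0,x1,y1,name,s=4):
    cv2.imwrite(name,cv2.resize(im[y0:y1,x0:x1,::-1],None,fx=s,fy=s,interpolation=cv2.INTER_CUBIC))
def blobs(im,lo,hi,amin=15):
    hsv=cv2.cvtColor(im,cv2.COLOR_RGB2HSV);m=cv2.inRange(hsv,np.array(lo),np.array(hi))
    n,l,s,c=cv2.connectedComponentsWithStats(m)
    return [(s[i],c[i],l==i) for i in range(1,n) if s[i][4]>=amin]
def tool(goal):
    """shift from current TCP to goal xyz (mm), in tool axes, metres"""
    s=observe();R=np.array(s['tool_rot']);return R.T@(np.array(goal,float)-s['position'])/1000
E
python3 - <<'E'
from h import *
t=cv2.imread('pics/top0.png')[:,:,::-1].copy();s=cv2.imread('pics/side0.png')[:,:,::-1].copy()
crop(t,110,145,310,295,'pics/c1.png');crop(t,295,155,455,295,'pics/c2.png',5)
crop(s,160,280,360,420,'pics/c3.png',4);crop(s,160,90,400,290,'pics/c4.png',3)
E
```

```text
(no output)
```

View pics/c1.png

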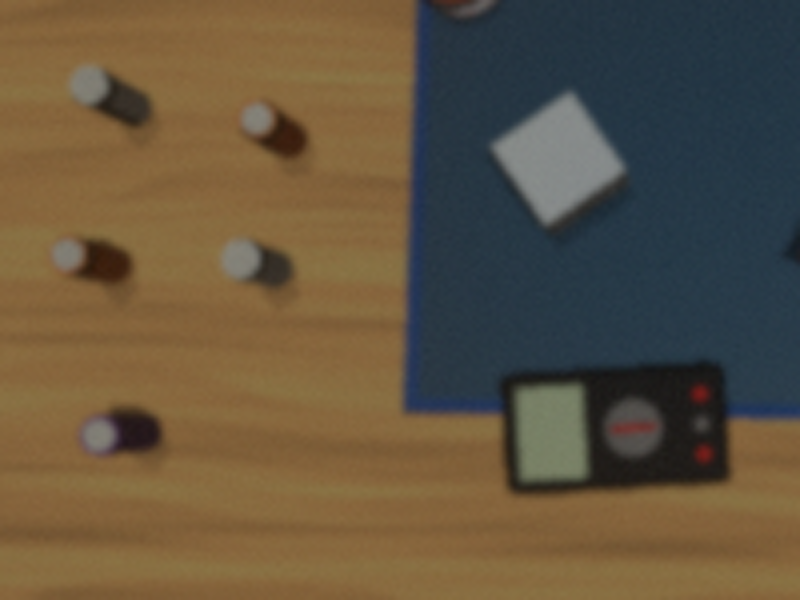

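View pics/c2.png

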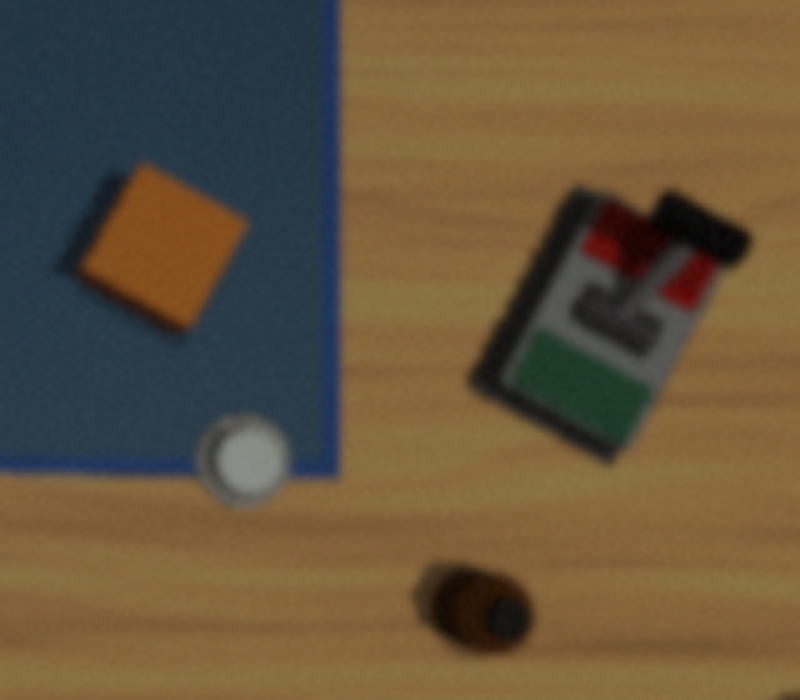

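View pics/c3.png

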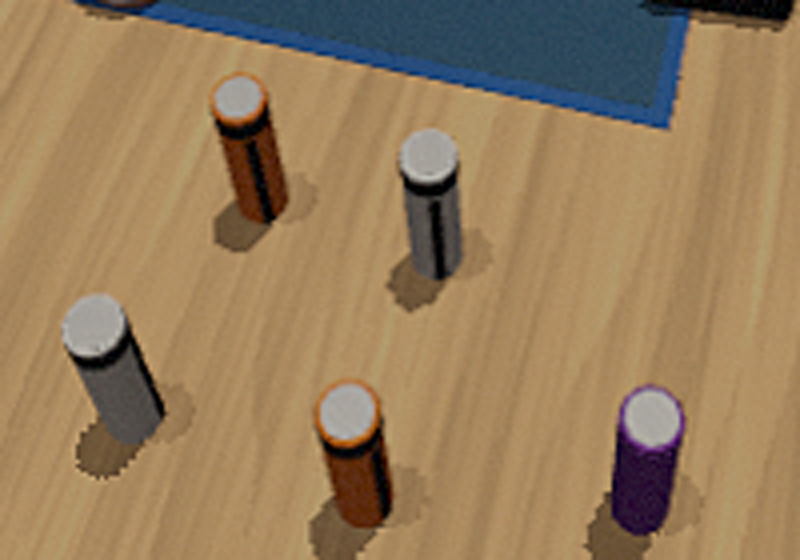

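View pics/c4.png

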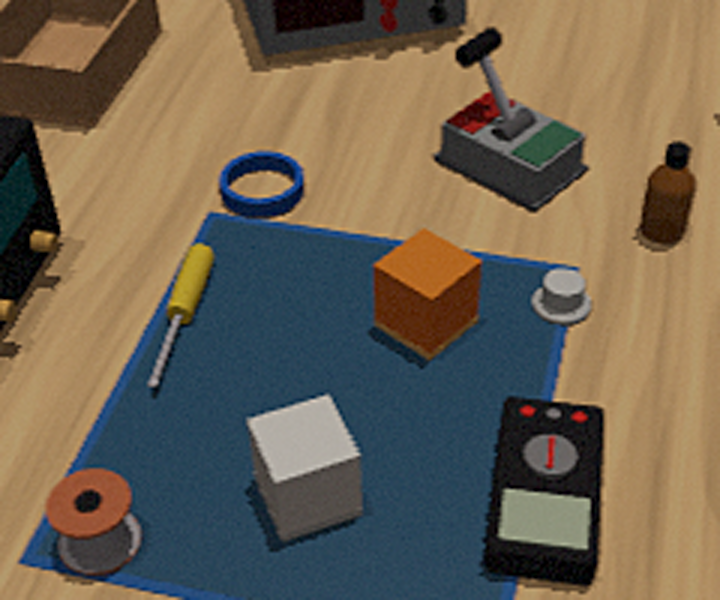

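The crops show two orange-sleeved and two white-sleeved capacitors. Their tops in the top view are orange (174.8,174.8) and (127.3,209), white (132.5,166.5) and (170.3,209.8). The fifth, at (134.5,254), is purple, so I'll leave it alone. The isolator lever leans over its red patch, and its grip is near (436,201).

Run:
```python
from h import *
np.set_printoptions(precision=1,suppress=True)
T={'w1':(90,86),'w2':(241,259),'o1':(259,119),'o2':(69,256),'p':(100,435)}
S={'w1':(97,326),'w2':(430,156),'o1':(240,99),'o2':(349,413),'p':(653,418)}
for k in T:
    a=np.array(T[k])/4+[110,145]-.4;b=np.array(S[k])/4+[160,280]-.4
    print(k,plane('top',[a],98)[0],plane('side',[b],98)[0],tri(a,b))
t=cv2.imread('pics/top0.png')[:,:,::-1].copy();s=cv2.imread('pics/side0.png')[:,:,::-1].copy()
def cup(q,off,sc,n): 
    P=plane(n,np.array(q)/sc+off-.4,72);c=P.mean(0);e=[P[(i+1)%4]-P[i] for i in range(4)]
    print(n,c,[(round(float(np.linalg.norm(v)),1),round(float(np.degrees(np.arctan2(v[1],v[0])))%90,1)) for v in e])
cup([(490,147),(571,91),(626,171),(548,228)],[110,145],4,'top')
cup([(248,416),(330,396),(359,456),(272,480)],[160,90],3,'side')
cup([(146,162),(248,222),(186,331),(80,268)],[295,155],5,'top')
cup([(375,267),(426,230),(480,264),(430,304)],[160,90],3,'side')
g=tri(np.array([701,228])/5+[295,155]-.4,np.array([478,47])/3+[160,90]-.4);print('grip',g)
B=plane('top',np.array([(581,187),(715,262),(612,462),(508,385)])/5+[295,155]-.4,45);print('base',B)
# green/red patches top
for nm,(lo,hi,l2,h2) in {'green':((60,80,30),(90,255,200),0,0),'red':((0,180,80),(6,255,255),0,0)}.items():
  for st,c,m in blobs(t,lo,hi,20):
    if c[0]>395 and c[0]<450 and 180<c[1]<250: print(nm,c,st[4],plane('top',[c],45))
for nm,p,z in [('spool',(224,135),50),('tape',(379,137),19),('dial',(344.5,246.5),30),('flux',(396,278),95)]: print(nm,plane('top',[p],z)[0])
print('meter',plane('top',[(236,237),(291,236),(292,266),(238,268)],42))
print('driver',plane('top',[(278,133),(339,128)],10))
```

```text
w1 [595.4 368.7] [590.8 374.4] [595.6 371.4  88.7]
w2 [484.3 264.5] [479.7 269.8] [483.  266.1  90.5]
o1 [575.2 256.6] [570.8 262.9] [575.2 258.4  89.1]
o2 [484.3 376.8] [480.7 382.8] [483.7 379.8  88.6]
p [370.  351.1] [365.5 356.2] [367.7 353.5  90.4]
top [555.5  63.8] [(64.8, 36.0), (64.5, 35.4), (63.3, 37.4), (66.0, 36.8)]
side [552.9  67.7] [(63.1, 31.7), (62.1, 34.9), (64.5, 33.1), (63.6, 33.5)]
top [ 507.9 -142.3] [(61.9, 60.2), (66.0, 60.8), (64.2, 60.0), (65.9, 58.8)]
side [ 503.5 -134.7] [(64.3, 61.0), (62.3, 58.3), (64.4, 61.9), (63.4, 58.3)]
grip [ 516.1 -411.7  111.3]
base [[ 545.6 -369.1]
 [ 506.3 -441.4]
 [ 398.5 -384.2]
 [ 438.7 -328.6]]
green [410.8 231.7] 281 [[ 439.  -367.9]]
red [415.1 204.2] 21 [[ 512.7 -380.3]]
red [432.5 211.3] 43 [[ 494.4 -427.2]]
spool [692.6 137.5]
tape [ 701.5 -289.7]
dial [ 397.1 -192.6]
flux [ 319.6 -315. ]
meter [[417.5  98.2]
 [422.7 -48.3]
 [343.5 -52.2]
 [335.7  90.8]]
driver [[ 710.2   -8.3]
 [ 727.4 -179.2]]
```

Run:
```python
from h import *
np.set_printoptions(precision=1,suppress=True)
M=[(745,175,0),(745,-245,0),(385,-245,0),(385,175,0)]
print(proj('top',M));print(proj('side',M))
t=cv2.imread('pics/top0.png')[:,:,::-1];s=cv2.imread('pics/side0.png')[:,:,::-1]
for n,im in(('top',t),('side',s)):
    m=cv2.inRange(cv2.cvtColor(im,cv2.COLOR_RGB2HSV),np.array((100,100,30)),np.array((118,255,255)))
    n2,l,st,c=cv2.connectedComponentsWithStats(m);i=1+np.argmax(st[1:,4]);
    cc=max(cv2.findContours((l==i).astype('uint8'),0,1)[0],key=cv2.contourArea)
    h=cv2.convexHull(cc);q=cv2.approxPolyDP(h,8,True).reshape(-1,2);print(n,q,plane(n,q,0))
```

```text
[[213.7 121. ]
 [361.7 123.3]
 [362.  251.2]
 [209.5 248.6]]
[[165.2 276.8]
 [228.8 159.7]
 [352.2 178.3]
 [326.2 311.3]]
top [[392 131]
 [361 249]
 [212 246]
 [225 122]
 [379 122]] [[ 724.3 -330.9]
 [ 390.9 -242.2]
 [ 392.2  168.3]
 [ 742.6  142.8]
 [ 749.7 -294.2]]
side [[237 143]
 [352 179]
 [326 311]
 [167 277]] [[ 747.5 -327.1]
 [ 385.  -241.9]
 [ 385.5  174.4]
 [ 740.8  174.6]]
```

Run:
```python
from h import *
np.set_printoptions(precision=3,suppress=True)
print(tool((513,-410,180)))
```

```text
[ 0.374 -0.084  0.058]
```

```bash
python3 -m pendant '[[0.374,-0.084,0.03,-0.79,0.07],[0.374,-0.084,0.03,-0.79,0.07],[0.374,-0.084,0.03,-0.79,0.07],[0.374,-0.084,0.03,-0.79,0.07],[0.374,-0.084,0.03,-0.79,0.07]]'
python3 - <<'E'
from h import *
np.set_printoptions(precision=3,suppress=True)
print(tool((513,-410,180)),observe()['tool_rot'],observe()['q'])
E
```

```text
clock: 0.6
position: [397.5, -475.1, 218.4]
tool_rot: [[0.5, 0.866, -0.001], [0.866, -0.5, 0.002], [0.001, -0.002, -1.0]]
ft_force: [0.5, -0.9, -0.8]
opening: 70.1
[0.114 0.067 0.038] [[ 0.5    0.866 -0.001]
 [ 0.866 -0.5    0.002]
 [ 0.001 -0.002 -1.   ]] [ 57.794  41.395 -21.665  91.484  18.321  50.778  -0.678]
```

```bash
python3 -m pendant '[[0.114,0.067,0.03,-0.03,0.07],[0.114,0.067,0.03,-0.03,0.07],[0.114,0.067,0.03,-0.03,0.07],[0.114,0.067,0.03,-0.03,0.07],[0.114,0.067,0.03,-0.03,0.07]]'
python3 - <<'E'
from h import *
np.set_printoptions(precision=3,suppress=True)
print(tool((513,-410,97)))
t=grab_frame('top');s=grab_frame('side');crop(t,360,150,500,270,'pics/t1.png',5);crop(s,270,60,410,180,'pics/s1.png',5)
E
```

```text
clock: 1.1
position: [512.8, -408.9, 187.6]
tool_rot: [[0.472, 0.881, -0.002], [0.881, -0.472, 0.003], [0.001, -0.003, -1.0]]
ft_force: [-0.8, -0.3, 0.7]
opening: 69.9
[-0.001  0.001  0.091]
```

View pics/s1.png

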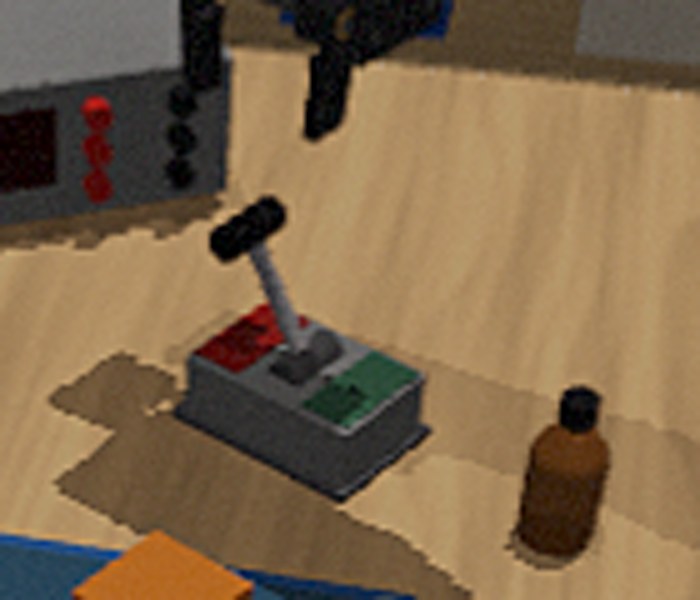

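View pics/t1.png

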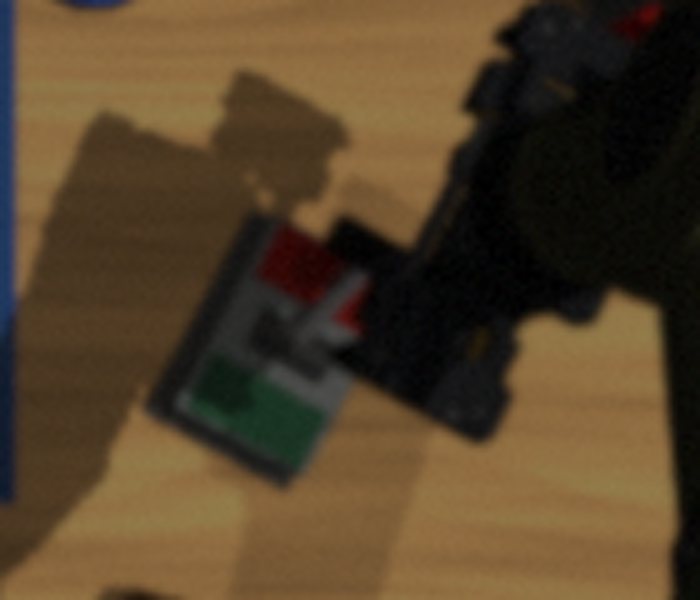

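Run:
```python
from h import *
np.set_printoptions(precision=1,suppress=True)
p=observe()['position'];R=np.array(observe()['tool_rot'])
X=[p,p+R[:,1]*44,p-R[:,1]*44,(513,-410,115)]
print(proj('side',X));print(proj('top',X))
```

```text
[[321.6  80.7]
 [309.3  75.7]
 [334.4  86. ]
 [319.4 104.5]]
[[445.5 199.8]
 [453.8 183.8]
 [437.1 216. ]
 [434.7 201.8]]
```

```bash
python3 -m pendant '[[0,0.001,0.05,0,0.07],[0,0.001,0.091,0,0.07],[0,0.001,0.091,0,0.04],[0,0.001,0.091,0,0.04],[0,0.001,0.091,0,0.04]]'; python3 -m pendant '[[0,-0.02,-0.005,0,0.04],[0,-0.04,-0.008,0,0.04],[0,-0.06,-0.006,0,0.04],[0,-0.08,0,0,0.04],[0,-0.095,0,0,0.04]]';python3 -m pendant '[[0,0,0,0,0.07],[0,0,0,0,0.07],[0,0,-0.05,0,0.07],[0,0,-0.1,0,0.07],[0,0,-0.1,0,0.07]]'
python3 - <<'E'
from h import *
s=grab_frame('side');crop(s,270,60,410,180,'pics/s2.png',5)
E
```

```text
clock: 1.7
position: [512.6, -413.3, 99.8]
tool_rot: [[0.477, 0.879, 0.001], [0.879, -0.477, -0.002], [-0.001, 0.001, -1.0]]
ft_force: [-0.6, 0.5, 0.2]
opening: 48.0
clock: 2.2
position: [429.2, -368.6, 102.0]
tool_rot: [[0.478, 0.879, 0.003], [0.879, -0.478, -0.004], [-0.002, 0.005, -1.0]]
ft_force: [0.1, -0.6, 0.3]
opening: 40.2
clock: 2.7
position: [434.5, -370.9, 209.2]
tool_rot: [[0.478, 0.878, 0.017], [0.878, -0.478, -0.012], [-0.003, 0.021, -1.0]]
ft_force: [0.0, -0.4, -0.2]
opening: 69.9
```

View pics/s2.png

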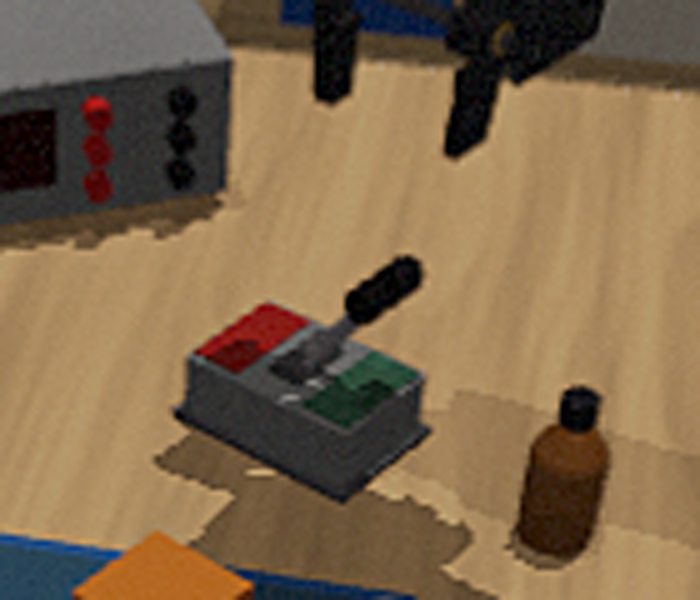

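Side view: the lever now lies over the green patch (grip at about pixel (347,118)), so the isolator is off. Next is the orange cup.

```bash
cat > cupm.py <<'E'
from h import *
np.set_printoptions(precision=1,suppress=True)
# orange top face by bright orange, white by bright grey; minAreaRect-like via convex quad
def face(im,which,n,pred):
    u=proj(n,[(*pred,72)])[0]
    if which=='o': B=blobs(im,(8,150,95),(20,255,255),40)
    else: B=blobs(im,(0,0,105),(180,70,255),40)
    b=min(B,key=lambda b:np.hypot(*(b[1]-u)))
    h=max(cv2.findContours(b[2].astype('uint8'),0,1)[0],key=cv2.contourArea)
    P=plane(n,h.reshape(-1,2),72).astype('float32')
    return cv2.minAreaRect(P),b[1],plane(n,[b[1]],72)[0]
E
python3 - <<'E'
from cupm import *
for n in('top','side'):
    im=grab_frame(n);cv2.imwrite(f'pics/{n}3.png',im[:,:,::-1])
    for w,p in(('o',(505,-138)),('w',(553,66))): print(n,w,face(im,w,n,p))
print(observe()['position'],observe()['tool_rot'])
E
```

```text
top o (((507.82366943359375, -141.65963745117188), (63.37408447265625, 63.455867767333984), 61.668888092041016), array([327.4, 203.7]), array([ 507.8, -141.7]))
top w (((556.71875, 63.8770751953125), (65.05757141113281, 64.91890716552734), 36.16259002685547), array([249.2, 183.9]), array([556.7,  64.1]))
side o (((504.19219970703125, -137.7701416015625), (66.39733123779297, 65.48283386230469), 61.501953125), array([302.2, 177.5]), array([ 503.9, -137. ]))
side w (((552.64599609375, 68.19931030273438), (66.97622680664062, 66.06161499023438), 36.288673400878906), array([260.4, 235.6]), array([552.3,  69.3]))
[ 429.6 -368.7  202.5] [[ 0.5  0.9  0. ]
 [ 0.9 -0.5 -0. ]
 [-0.   0.  -1. ]]
```

Run:
```python
from h import *
R=observe()['tool_rot'];print(np.degrees(np.arctan2(R[1][1],R[0][1])))
print(tool((515.5,-119.5,120)))
```

```text
-28.544282111229915
[ 0.26011679 -0.04419684  0.08161031]
```

```bash
python3 -m pendant '[[0.05,-0.01,0,0.01,0.088],[0.26,-0.044,0.04,0.01,0.088],[0.26,-0.044,0.06,0.01,0.088],[0.26,-0.044,0.08,0.01,0.088],[0.26,-0.044,0.08,0.01,0.088]]'; python3 -m pendant '[[0,0,0,0,0.088],[0,0,0,0,0.088],[0,0,0,0,0.088]]'
python3 - <<'E'
from h import *
R=observe()['tool_rot'];print(np.degrees(np.arctan2(R[1][1],R[0][1])))
print(tool((515.5,-119.5,22)))
E
```

```text
clock: 3.35
position: [506.9, -142.7, 132.6]
tool_rot: [[0.487, 0.874, 0.004], [0.874, -0.487, -0.005], [-0.003, 0.006, -1.0]]
ft_force: [0.2, -0.5, 0.6]
opening: 87.9
clock: 3.65
position: [506.1, -144.1, 132.0]
tool_rot: [[0.488, 0.873, 0.002], [0.873, -0.488, -0.006], [-0.004, 0.005, -1.0]]
ft_force: [0.7, -0.3, -0.2]
opening: 87.9
-29.208385679445716
[ 0.02654915 -0.00434916  0.1098837 ]
```

```bash
python3 -m pendant '[[0.0265,-0.0045,0.02,0,0.088],[0.0265,-0.0045,0.05,0,0.088],[0.0265,-0.0045,0.08,0,0.088],[0.0265,-0.0045,0.11,0,0.088],[0.0265,-0.0045,0.11,0,0.088]]'; python3 -m pendant '[[0,0,0,0,0.05],[0,0,0,0,0.05],[0,0,0,0,0.05],[0,0,0,0,0.05],[0,0,0,0,0.05]]' 3
python3 - <<'E'
from h import *
s=grab_frame('side');crop(s,210,80,400,230,'pics/s4.png',4)
E
```

```text
clock: 4.15
position: [512.8, -121.4, 19.3]
tool_rot: [[0.49, 0.872, -0.004], [0.871, -0.49, -0.007], [-0.008, -0.0, -1.0]]
ft_force: [0.1, -0.1, 0.6]
opening: 88.0
clock: 4.65
position: [514.0, -122.1, 20.5]
tool_rot: [[0.491, 0.871, -0.001], [0.871, -0.491, -0.008], [-0.007, 0.003, -1.0]]
ft_force: [1.5, -2.4, 5.4]
opening: 64.1
```

View pics/s4.png

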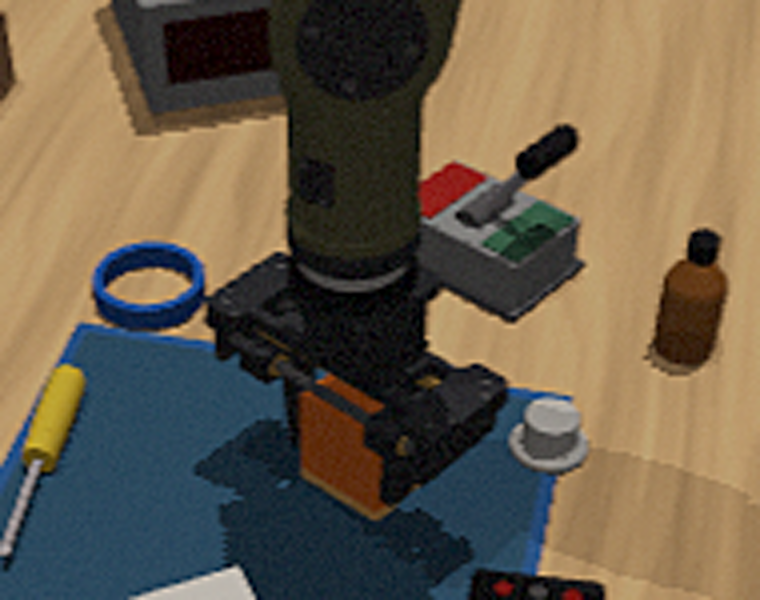

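```bash
python3 -m pendant '[[0,0,-0.015,0,0.05],[0,0,-0.03,0,0.05],[0,0,-0.05,0,0.05],[0,0,-0.07,0,0.05],[0,0,-0.07,0,0.05]]'
python3 - <<'E'
from h import *
s=grab_frame('side');crop(s,210,80,400,230,'pics/s5.png',4)
E
```

```text
clock: 5.2
position: [515.2, -121.3, 92.1]
tool_rot: [[0.491, 0.871, 0.002], [0.871, -0.491, -0.008], [-0.005, 0.006, -1.0]]
ft_force: [0.4, 0.4, -1.6]
opening: 64.2
```

View pics/s5.png

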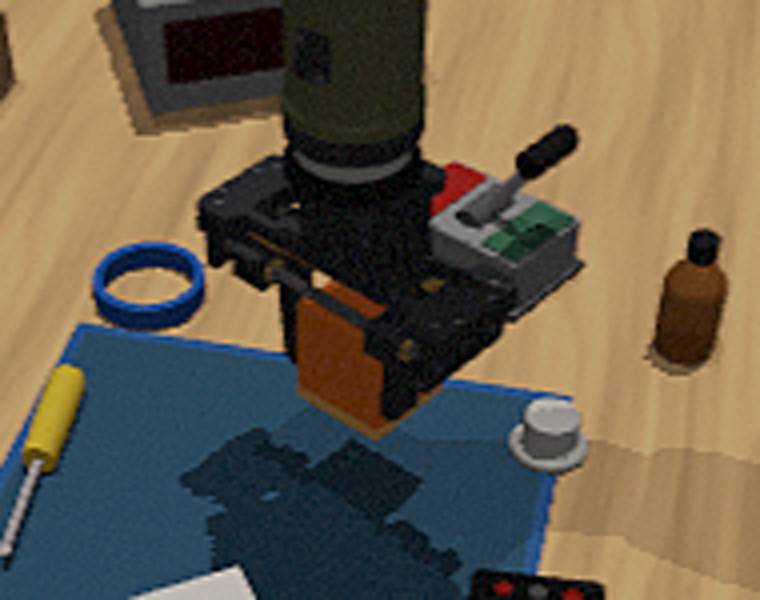

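```bash
python3 -m pendant '[[0,0,0,0,0.062],[0,0,0,0,0.063],[0,0,0,0,0.0635]]' 3
python3 - <<'E'
from h import *
s=grab_frame('side');crop(s,210,80,400,230,'pics/s6.png',4);print(observe()['opening'])
E
```

```text
clock: 5.55
position: [513.9, -121.1, 90.0]
tool_rot: [[0.49, 0.871, -0.001], [0.871, -0.49, -0.007], [-0.007, 0.002, -1.0]]
ft_force: [-0.3, -0.5, -1.2]
opening: 64.5
64.36313983783029
```

View pics/s6.png

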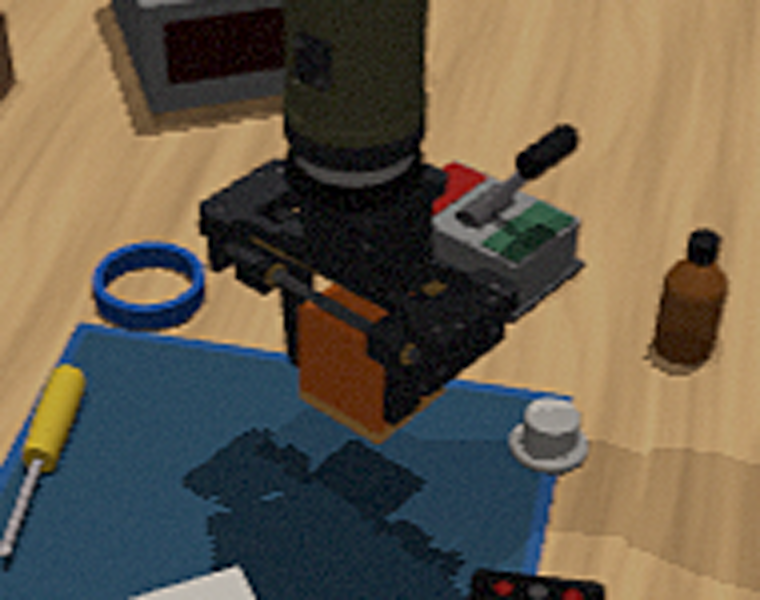

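```bash
python3 -m pendant '[[0,0,0.03,0,0.055],[0,0,0.06,0,0.055],[0,0,0.068,0,0.055],[0,0,0.068,0,0.055],[0,0,0.068,0,0.055]]' 3; python3 -m pendant '[[0,0,0,0,0.075],[0,0,0,0,0.075],[0,0,-0.022,0,0.075],[0,0,-0.022,0,0.075],[0,0,-0.022,0,0.075]]'
python3 - <<'E'
from h import *
for n in('side','top'):
    s=grab_frame(n);cv2.imwrite(f'pics/{n}7.png',s[:,:,::-1])
    if n=='side': crop(s,210,80,400,230,'pics/s7.png',4)
E
```

```text
clock: 6.1
position: [514.3, -121.7, 22.7]
tool_rot: [[0.49, 0.871, -0.0], [0.871, -0.49, -0.007], [-0.007, 0.003, -1.0]]
ft_force: [0.4, 0.1, -0.3]
opening: 64.1
clock: 6.6
position: [514.9, -121.7, 45.4]
tool_rot: [[0.491, 0.871, 0.002], [0.871, -0.491, -0.008], [-0.006, 0.005, -1.0]]
ft_force: [-0.5, -0.0, 0.7]
opening: 75.4
```

View pics/s7.png

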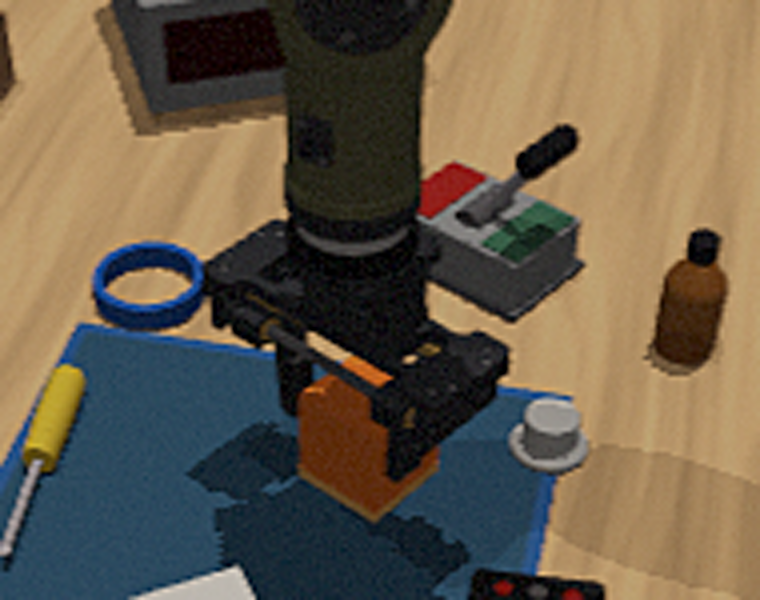

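```bash
python3 -m pendant '[[0,0,0.002,0,0.055],[0,0,0.002,0,0.055],[0,0,0.002,0,0.055],[0,0,0.008,0,0.055],[0,0,0.008,0,0.055]]' 3
```

```text
clock: 7.2
position: [514.1, -121.5, 36.0]
tool_rot: [[0.49, 0.872, -0.001], [0.872, -0.49, -0.007], [-0.007, 0.003, -1.0]]
ft_force: [0.7, 0.4, -0.7]
opening: 63.9
```

```bash
python3 -m pendant '[[0,0,0,0,0.05],[0,0,0,0,0.05],[0,0,0.005,0,0.05],[0,0,0.005,0,0.05]]' 6
```

```text
clock: 7.6
position: [514.1, -121.5, 31.1]
tool_rot: [[0.49, 0.872, -0.001], [0.872, -0.49, -0.007], [-0.007, 0.003, -1.0]]
ft_force: [-0.7, 0.7, 1.8]
opening: 64.0
```

```bash
python3 -m pendant '[[0,0,0,0,0.05],[0,0,0,0,0.05]]' 6; python3 -m pendant '[[0.02,0,0,0,0.05],[0.02,0,0,0,0.05],[0.02,0,0,0,0.05]]' 6;python3 - <<'E'
from h import *
s=grab_frame('side');crop(s,210,80,400,230,'pics/s8.png',4)
E
```

```text
clock: 7.8
position: [514.1, -121.5, 31.1]
tool_rot: [[0.49, 0.872, -0.001], [0.872, -0.49, -0.007], [-0.007, 0.003, -1.0]]
ft_force: [-0.1, 0.2, 2.2]
opening: 63.9
clock: 8.1
position: [524.6, -103.2, 31.0]
tool_rot: [[0.489, 0.872, 0.001], [0.872, -0.489, -0.006], [-0.005, 0.004, -1.0]]
ft_force: [1.0, 0.8, 2.1]
opening: 63.9
```

View pics/s8.png

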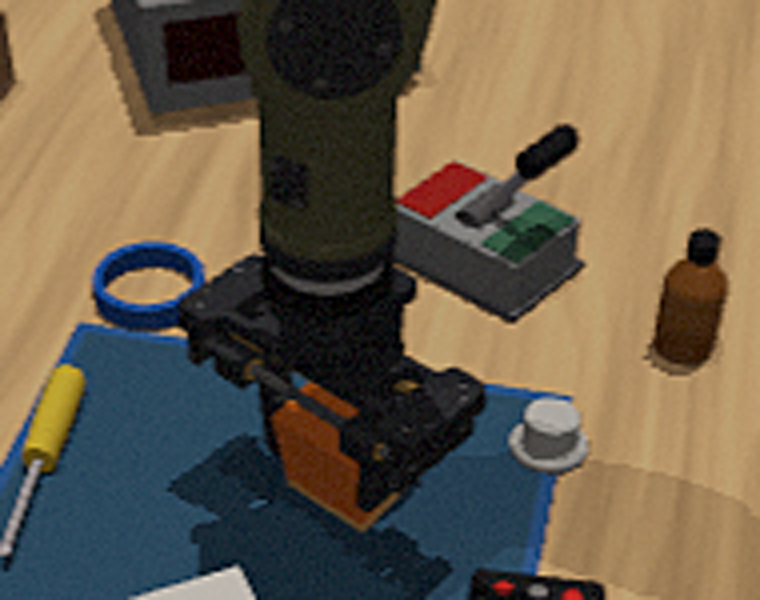

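Side view: the cup's mouth edge lags behind (bottom corner about (362,525) in the crop) while its top leads, so the tumble has started. I'll continue along the arc.

```bash
python3 -m pendant '[[0.008,0,0,0,0.05],[0.016,0,0.002,0,0.05],[0.023,0,0.005,0,0.05],[0.023,0,0.005,0,0.05]]' 6;python3 - <<'E'
from h import *
s=grab_frame('side');crop(s,210,80,400,230,'pics/s9.png',4)
E
```

```text
clock: 8.55
position: [536.3, -81.9, 25.4]
tool_rot: [[0.488, 0.873, 0.001], [0.873, -0.488, -0.005], [-0.004, 0.004, -1.0]]
ft_force: [-0.1, 0.2, 0.0]
opening: 64.0
```

View pics/s9.png

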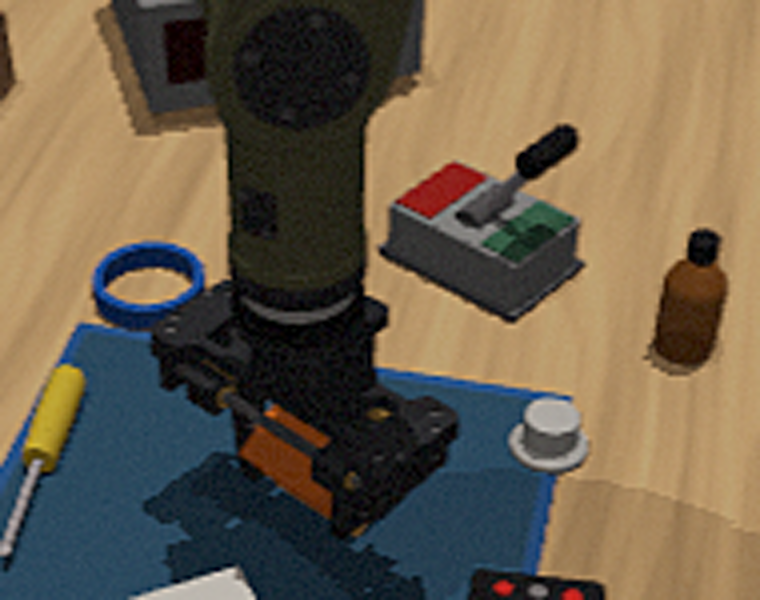

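```bash
python3 -m pendant '[[0.007,0,0.004,0,0.05],[0.013,0,0.009,0,0.05],[0.016,0,0.013,0,0.05],[0.016,0,0.013,0,0.05]]' 6;python3 - <<'E'
from h import *
s=grab_frame('side');crop(s,210,80,400,230,'pics/s10.png',4)
t=grab_frame('top');crop(t,240,130,390,260,'pics/t10.png',5)
E
```

```text
clock: 9.0
position: [545.5, -65.9, 13.9]
tool_rot: [[0.486, 0.874, 0.004], [0.874, -0.486, -0.004], [-0.001, 0.005, -1.0]]
ft_force: [-1.4, 3.8, 18.2]
opening: 64.2
```

View pics/s10.png

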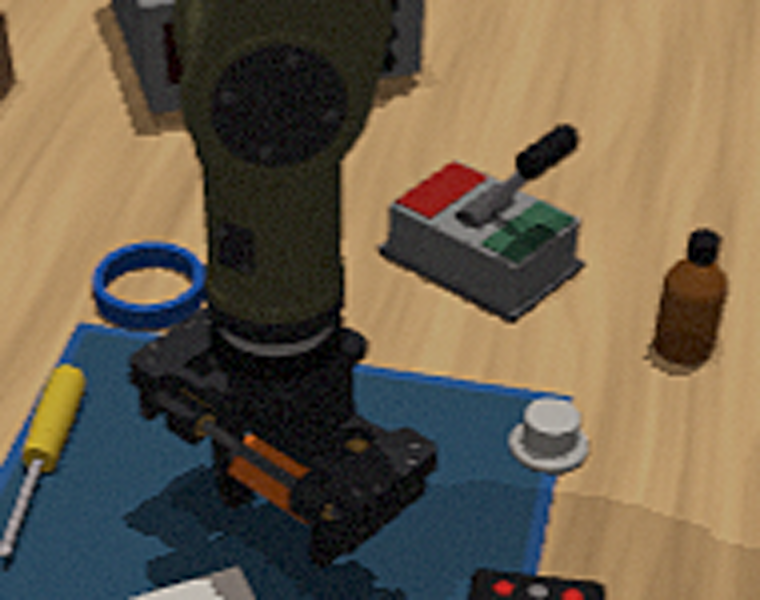

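View pics/t10.png

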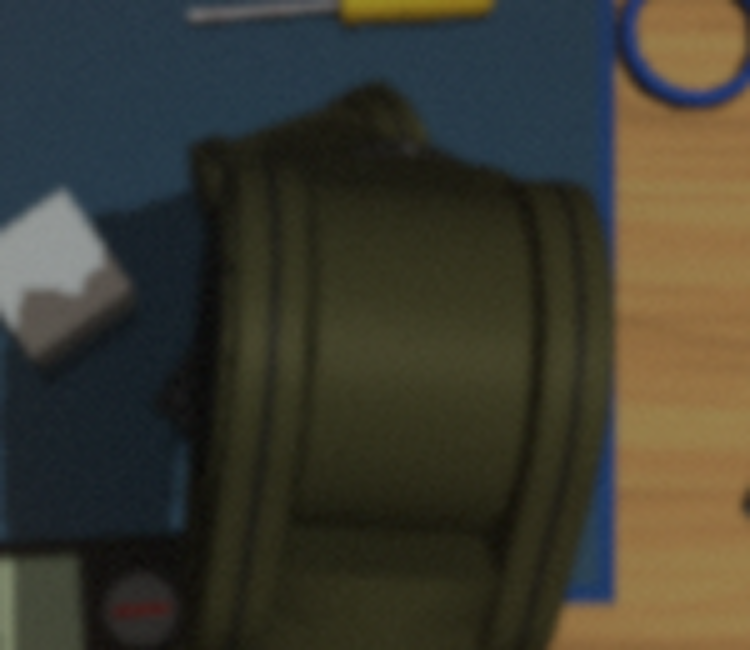

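```bash
python3 -m pendant '[[0,0,-0.005,0,0.05],[0,0,-0.005,0,0.075],[0,0,-0.005,0,0.075],[0,0,-0.05,0,0.075],[0,0,-0.1,0,0.075]]' 6;python3 -m pendant '[[-0.1,-0.1,-0.05,0,0.075],[-0.1,-0.1,-0.05,0,0.075],[-0.1,-0.1,-0.05,0,0.075],[-0.1,-0.1,-0.05,0,0.075]]';python3 - <<'E'
from h import *
s=grab_frame('side');crop(s,210,80,400,230,'pics/s11.png',4)
t=grab_frame('top');crop(t,240,130,390,260,'pics/t11.png',5)
E
```

```text
clock: 9.6
position: [543.3, -65.5, 112.5]
tool_rot: [[0.486, 0.874, -0.002], [0.874, -0.486, -0.003], [-0.003, 0.0, -1.0]]
ft_force: [1.2, -0.3, 1.1]
opening: 75.2
clock: 10.0
position: [399.5, -106.5, 163.7]
tool_rot: [[0.49, 0.872, -0.01], [0.872, -0.49, -0.005], [-0.01, -0.006, -1.0]]
ft_force: [0.7, -0.1, -0.1]
opening: 74.7
```

View pics/s11.png

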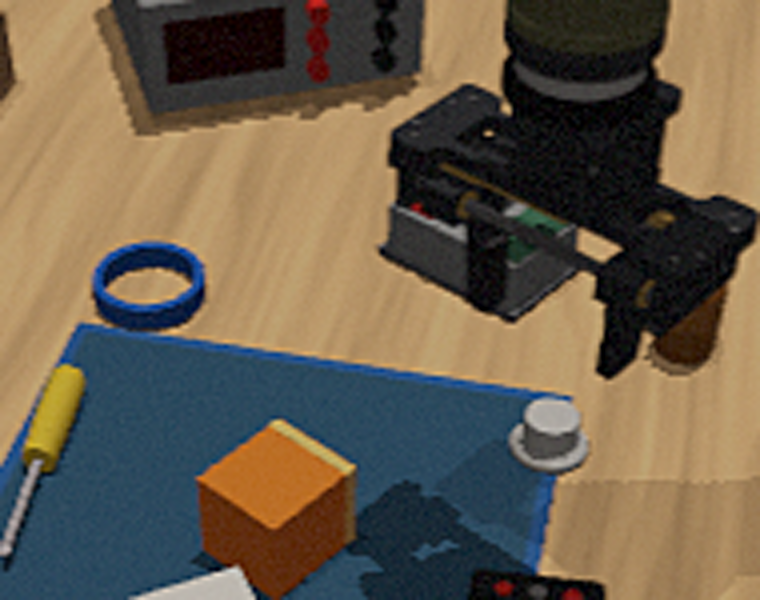

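View pics/t11.png

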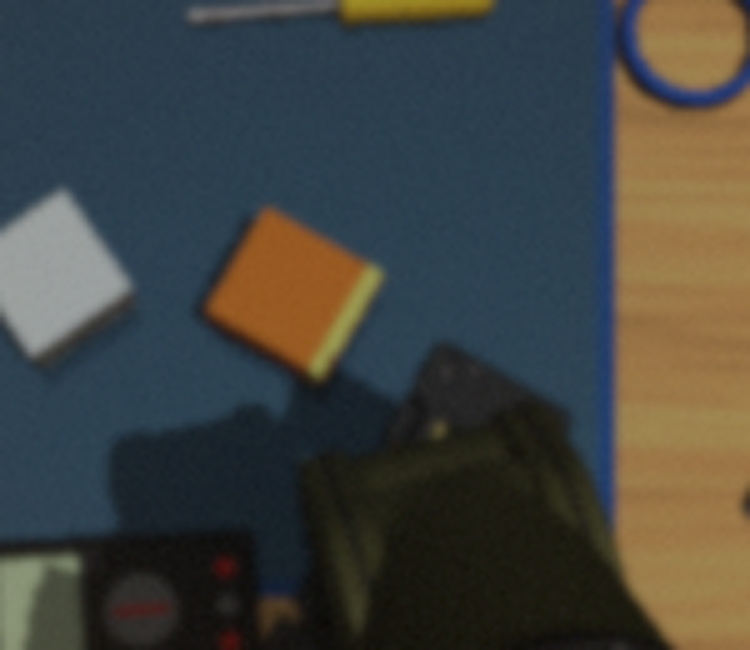

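Side view: the orange cup lies on a side wall with its closed bottom away from the robot's -u side, and the yellow mouth rim is at (315,445) in the crop. The top view agrees.

```bash
cat > quad.py <<'E'
from h import *
np.set_printoptions(precision=1,suppress=True)
def quad(q,off,sc,n,z):
    P=plane(n,np.array(q)/sc+off-.4,z);c=P.mean(0)+((-3,3) if n=='top' else (0,-1));e=[P[(i+1)%4]-P[i] for i in range(4)]
    print(n,c,[(round(float(np.linalg.norm(v)),1),round(float(np.degrees(np.arctan2(v[1],v[0])))%90,1)) for v in e])
E
python3 - <<'E'
from quad import *
quad([(265,207),(383,268),(318,383),(205,303)],[240,130],5,'top',64)
quad([(198,480),(275,420),(355,468),(275,528)],[210,80],4,'side',64)
print(observe()['position'])
E
```

```text
top [547. -62.] [(70.4, 63.3), (70.2, 61.3), (73.0, 55.5), (60.3, 59.1)]
side [545.5 -62. ] [(69.6, 63.0), (65.2, 62.2), (68.7, 59.9), (61.6, 63.1)]
[ 407.1 -104.7  163.1]
```

Run:
```python
from h import *
print(tool((532,-87,100)))
```

```text
[0.0765237 0.1003497 0.062925 ]
```

```bash
python3 -m pendant '[[0.0765,0.1,0.03,0,0.088],[0.0765,0.1,0.06,0,0.088],[0.0765,0.1,0.06,0,0.088],[0.0765,0.1,0.06,0,0.088],[0.0765,0.1,0.06,0,0.088]]'
python3 - <<'E'
from h import *
print(tool((532,-87,13)))
E
```

```text
clock: 10.6
position: [532.5, -85.8, 101.4]
tool_rot: [[0.487, 0.874, -0.002], [0.874, -0.487, -0.002], [-0.003, -0.001, -1.0]]
ft_force: [-1.2, 0.7, 0.4]
opening: 87.9
[-0.00097659  0.00020454  0.08845222]
```

```bash
python3 -m pendant '[[-0.001,0,0.04,0,0.088],[-0.001,0,0.08,0,0.088],[-0.001,0,0.088,0,0.088],[-0.001,0,0.088,0,0.088],[-0.001,0,0.088,0,0.05]]' 3;python3 -m pendant '[[0,0,0,0,0.05],[0,0,0,0,0.05],[0,0,0,0,0.05],[0,0,0,0,0.05],[0,0,0,0,0.05]]' 3;python3 -m pendant '[[0,0,-0.01,0,0.05],[0,0,-0.06,0,0.05],[0,0,-0.08,0,0.05],[0,0,-0.08,0,0.05]]' 3;python3 - <<'E'
from h import *
s=grab_frame('side');crop(s,210,80,400,230,'pics/s12.png',4)
E
```

```text
clock: 11.1
position: [532.5, -87.1, 15.0]
tool_rot: [[0.487, 0.873, -0.0], [0.873, -0.487, -0.003], [-0.002, 0.001, -1.0]]
ft_force: [0.5, 0.4, 0.1]
opening: 81.6
clock: 11.6
position: [533.5, -87.3, 15.7]
tool_rot: [[0.487, 0.873, 0.002], [0.873, -0.487, -0.003], [-0.002, 0.003, -1.0]]
ft_force: [1.7, -0.2, 5.1]
opening: 64.5
clock: 12.0
position: [534.6, -87.2, 98.4]
tool_rot: [[0.487, 0.873, 0.006], [0.873, -0.487, -0.003], [0.0, 0.007, -1.0]]
ft_force: [0.6, 0.6, -1.6]
opening: 64.3
```

View pics/s12.png

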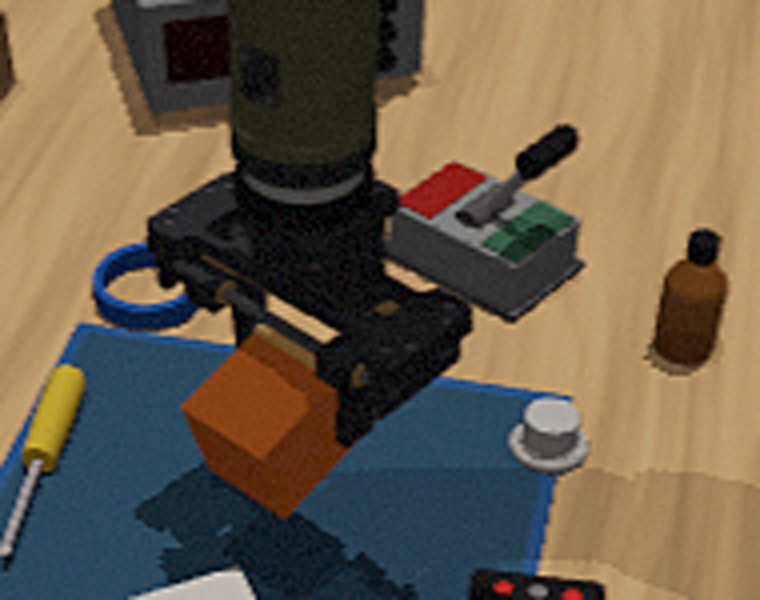

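The cup is swinging bottom-down by itself and is about half way. I'll jolt it to help it along.

```bash
python3 -m pendant '[[0,0,-0.05,0,0.05],[0,0,0,0,0.05],[0,0,-0.05,0,0.05],[0,0,0,0,0.05],[0,0,-0.05,0,0.05]]' 3;python3 - <<'E'
from h import *
s=grab_frame('side');crop(s,210,60,400,210,'pics/s13.png',4)
E
```

```text
clock: 12.55
position: [517.6, -84.6, 117.1]
tool_rot: [[0.486, 0.872, -0.055], [0.874, -0.486, 0.008], [-0.02, -0.051, -0.998]]
ft_force: [-4.8, 1.0, -4.7]
opening: 64.8
```

View pics/s13.png

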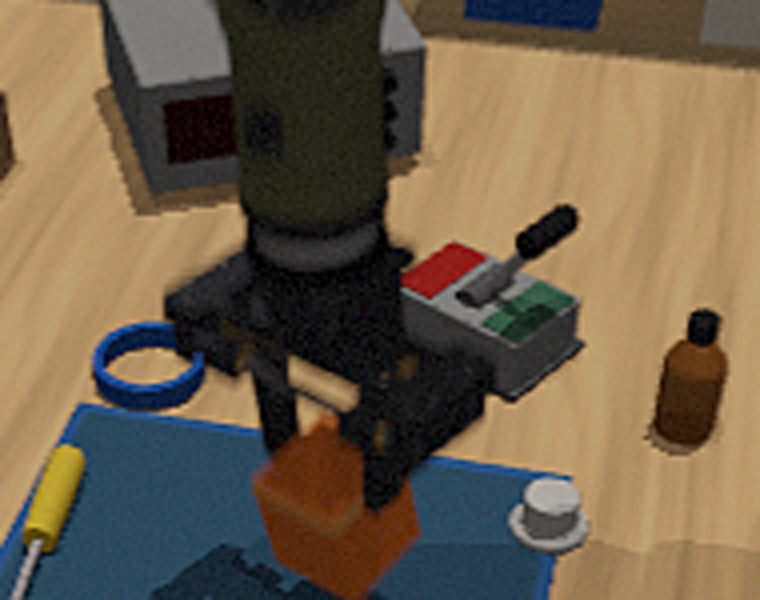

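```bash
python3 -m pendant '[[0,0,0,0,0.05],[0,0,0,0,0.05],[0,0,0,0,0.05],[0,0,0,0,0.05]]' 6;python3 - <<'E'
from h import *
s=grab_frame('side');crop(s,210,60,400,210,'pics/s14.png',4)
E
```

```text
clock: 13.0
position: [526.2, -86.0, 136.0]
tool_rot: [[0.487, 0.873, -0.024], [0.874, -0.487, 0.002], [-0.01, -0.022, -1.0]]
ft_force: [0.1, 0.4, -0.5]
opening: 64.2
```

View pics/s14.png

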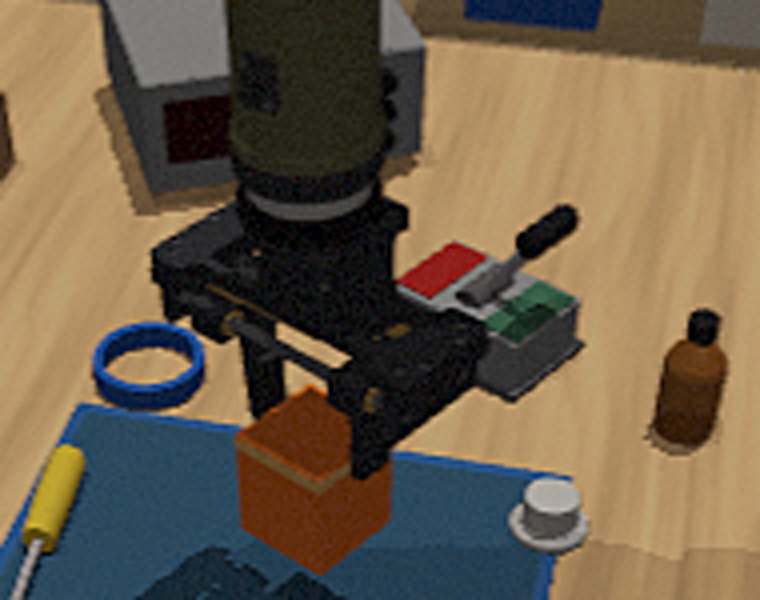

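```bash
python3 -m pendant '[[0,0,0.04,0,0.05],[0,0,0.075,0,0.05],[0,0,0.085,0,0.05],[0,0,0.085,0,0.05]]' 6; python3 -m pendant '[[0,0,0.006,0,0.05],[0,0,0.006,0,0.05],[0,0,0.006,0,0.05]]' 3;python3 - <<'E'
from h import *
s=grab_frame('side');crop(s,210,60,400,210,'pics/s15.png',4)
E
```

```text
clock: 13.45
position: [524.4, -85.9, 51.2]
tool_rot: [[0.486, 0.873, -0.024], [0.874, -0.486, 0.001], [-0.011, -0.022, -1.0]]
ft_force: [0.2, -0.5, -0.5]
opening: 64.4
clock: 13.75
position: [524.8, -85.8, 46.0]
tool_rot: [[0.486, 0.873, -0.023], [0.874, -0.486, 0.001], [-0.01, -0.021, -1.0]]
ft_force: [0.8, -0.6, 1.1]
opening: 64.3
```

View pics/s15.png

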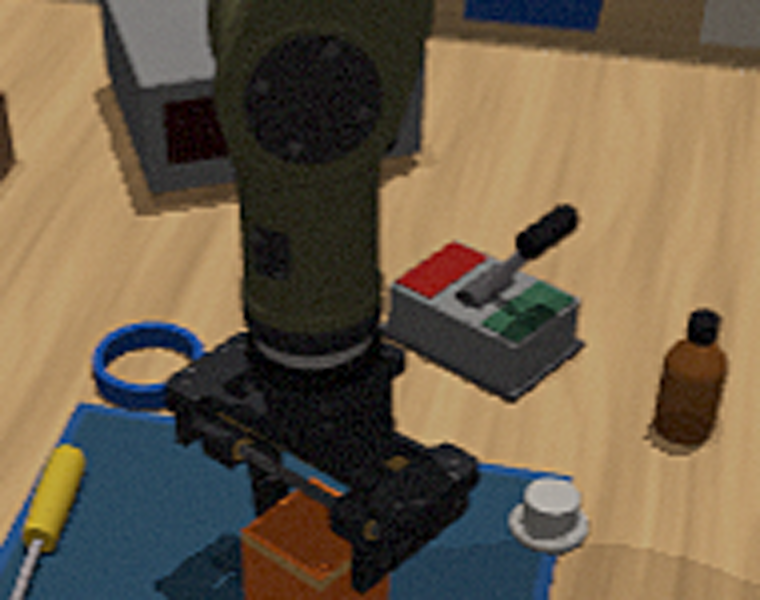

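```bash
python3 -m pendant '[[0,0,0.003,0,0.05],[0,0,0.003,0,0.05],[0,0,0.003,0,0.07],[0,0,0.003,0,0.075],[0,0,0.003,0,0.075]]' 3; python3 -m pendant '[[0,0,-0.03,0,0.075],[0,0,-0.07,0,0.075],[-0.05,-0.05,-0.1,0,0.075],[-0.1,-0.1,-0.1,0,0.075],[-0.1,-0.1,-0.1,0,0.075]]';python3 - <<'E'
from h import *
s=grab_frame('side');crop(s,210,120,400,270,'pics/s16.png',4)
s=grab_frame('top');crop(s,230,130,380,260,'pics/t16.png',5)
E
```

```text
clock: 14.3
position: [524.5, -85.9, 42.8]
tool_rot: [[0.486, 0.873, -0.023], [0.874, -0.487, 0.001], [-0.01, -0.021, -1.0]]
ft_force: [-0.6, 0.5, 0.4]
opening: 75.0
clock: 14.8
position: [389.1, -125.3, 146.6]
tool_rot: [[0.487, 0.873, -0.023], [0.874, -0.487, 0.001], [-0.01, -0.02, -1.0]]
ft_force: [-0.6, -0.8, 0.3]
opening: 75.3
```

View pics/s16.png

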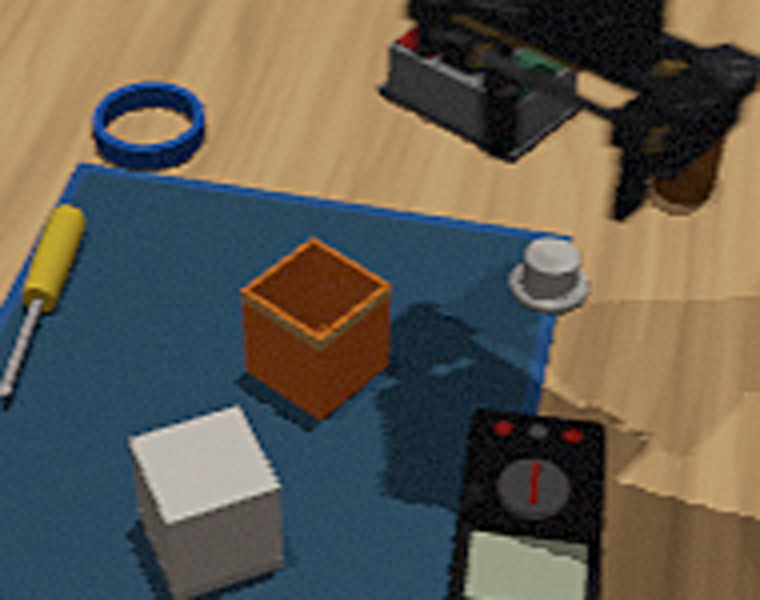

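View pics/t16.png

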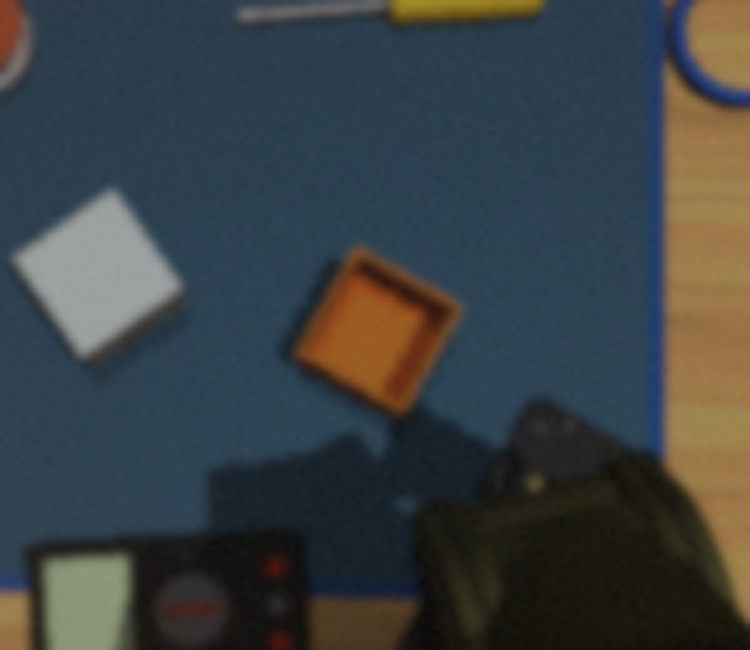

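Orange cup is mouth-up at crop centre (380,330) in the top view. Now the white cup.

Run:
```python
from cupm import *
for n in('top','side'):
    im=grab_frame(n)
    print(n,face(im,'w',n,(553,66))[0])
print(tool((536.5,55,110))*1000)
```

```text
top ((557.0343017578125, 64.093994140625), (66.31889343261719, 66.36779022216797), 35.86223220825195)
side ((552.64599609375, 68.19931030273438), (66.97622680664062, 66.06161499023438), 36.288673400878906)
[228.9  40.4  32.9]
```

```bash
python3 -m pendant '[[0.229,0.04,0.02,0.43,0.088],[0.229,0.04,0.02,0.43,0.088],[0.229,0.04,0.025,0.43,0.088],[0.229,0.04,0.03,0.43,0.088],[0.229,0.04,0.03,0.43,0.088]]'; python3 -m pendant '[[0,0,0,0,0.088]]'
python3 - <<'E'
from h import *
R=observe()['tool_rot'];print(np.degrees(np.arctan2(R[1][1],R[0][1])),R[:,2])
print(tool((536.5,55,34))*1000)
E
```

```text
clock: 15.5
position: [539.9, 60.9, 112.2]
tool_rot: [[0.804, 0.594, -0.02], [0.594, -0.804, 0.004], [-0.013, -0.015, -1.0]]
ft_force: [0.6, -0.7, -0.0]
opening: 88.1
clock: 15.6
position: [543.9, 68.0, 111.2]
tool_rot: [[0.8, 0.6, -0.015], [0.6, -0.8, 0.009], [-0.007, -0.016, -1.0]]
ft_force: [0.3, 0.3, 0.6]
opening: 87.9
-53.12753637202259 [-0.0153393   0.00896006 -0.9998422 ]
[-13.23898246   7.21776405  77.14807318]
```

```bash
python3 -m pendant '[[-0.013,0.007,0.01,0.01,0.088],[-0.013,0.007,0.03,0.01,0.088],[-0.013,0.007,0.06,0.01,0.088],[-0.013,0.007,0.078,0.01,0.088],[-0.013,0.007,0.078,0.01,0.088]]'
python3 - <<'E'
from h import *
R=observe()['tool_rot'];print(np.degrees(np.arctan2(R[1][1],R[0][1])),R[:,2])
print(tool((536.5,55,34))*1000)
E
```

```text
clock: 16.1
position: [535.3, 55.2, 30.8]
tool_rot: [[0.806, 0.592, -0.019], [0.592, -0.806, 0.008], [-0.011, -0.018, -1.0]]
ft_force: [0.2, 0.7, 0.0]
opening: 87.6
-53.68338171322287 [-0.01942057  0.00840887 -0.99977604]
[ 0.79033827  0.84362158 -3.18598152]
```

Now close, press a little, and start the arc towards tool −x.

```bash
python3 -m pendant '[[0,0,-0.003,0,0.05],[0,0,-0.003,0,0.05],[0,0,-0.003,0,0.05],[0,0,-0.003,0,0.05],[0,0,-0.003,0,0.05]]' 6;  python3 -m pendant '[[0,0,0.003,0,0.05],[-0.01,0,0.003,0,0.05],[-0.02,0,0.003,0,0.05],[-0.02,0,0.003,0,0.05]]' 6
python3 - <<'E'
from h import *
s=grab_frame('side');crop(s,190,150,380,300,'pics/s17.png',4)
E
```

```text
clock: 16.6
position: [536.3, 55.2, 34.9]
tool_rot: [[0.806, 0.592, -0.017], [0.592, -0.806, 0.009], [-0.009, -0.017, -1.0]]
ft_force: [-0.6, -0.4, 6.5]
opening: 63.8
clock: 17.0
position: [519.7, 42.7, 32.6]
tool_rot: [[0.806, 0.591, -0.017], [0.592, -0.806, 0.008], [-0.009, -0.017, -1.0]]
ft_force: [-0.4, 0.6, 7.1]
opening: 64.2
```

View pics/s17.png

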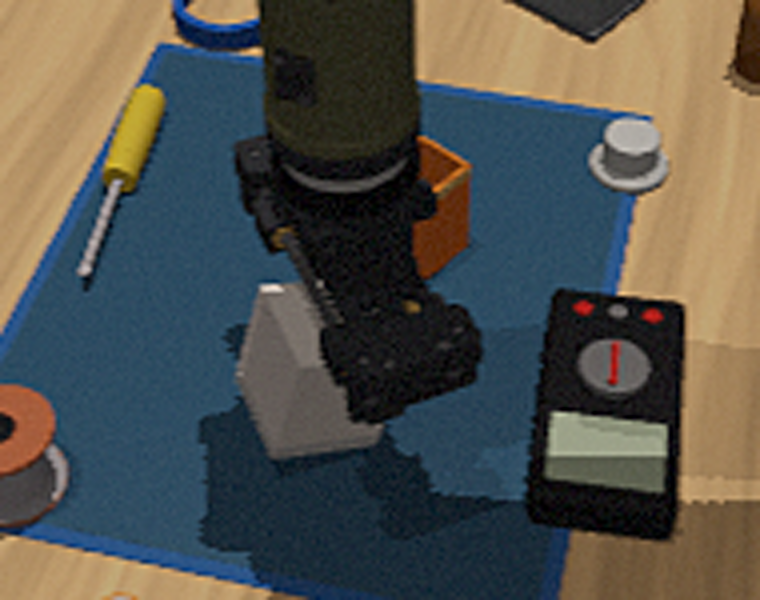

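```bash
python3 -m pendant '[[-0.008,0,0,0,0.05],[-0.016,0,0.002,0,0.05],[-0.023,0,0.004,0,0.05],[-0.03,0,0.007,0,0.05],[-0.03,0,0.007,0,0.05]]' 6;python3 - <<'E'
from h import *
s=grab_frame('side');crop(s,190,150,380,300,'pics/s18.png',4)
E
```

```text
clock: 17.55
position: [493.2, 23.6, 25.3]
tool_rot: [[0.807, 0.59, -0.021], [0.591, -0.807, 0.006], [-0.014, -0.018, -1.0]]
ft_force: [-0.3, -0.6, 0.2]
opening: 63.7
```

View pics/s18.png

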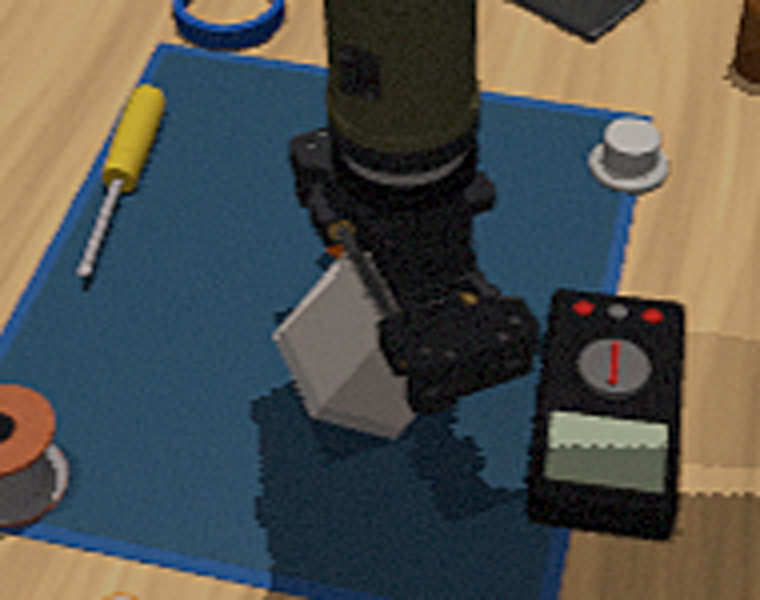

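```bash
python3 -m pendant '[[-0.007,0,0.004,0,0.05],[-0.012,0,0.007,0,0.05],[-0.012,0,0.007,0,0.05],[-0.012,0,0.007,0,0.075],[-0.012,0,0.007,0,0.075]]' 6;python3 -m pendant '[[0,0,-0.04,0,0.08],[0,0,-0.08,0,0.08],[-0.03,0.05,-0.1,0,0.08],[-0.05,0.1,-0.1,0,0.08],[-0.05,0.1,-0.1,0,0.08]]';python3 - <<'E'
from h import *
s=grab_frame('side');crop(s,190,150,380,300,'pics/s19.png',4)
s=grab_frame('top');crop(s,210,130,360,260,'pics/t19.png',5)
E
```

```text
clock: 18.1
position: [483.1, 16.7, 18.3]
tool_rot: [[0.807, 0.59, -0.023], [0.591, -0.807, 0.006], [-0.015, -0.018, -1.0]]
ft_force: [-0.2, 0.2, 0.0]
opening: 74.7
clock: 18.6
position: [504.8, -100.9, 118.3]
tool_rot: [[0.811, 0.584, -0.02], [0.584, -0.812, 0.002], [-0.015, -0.013, -1.0]]
ft_force: [0.2, 0.5, 0.2]
opening: 80.3
```

View pics/s19.png

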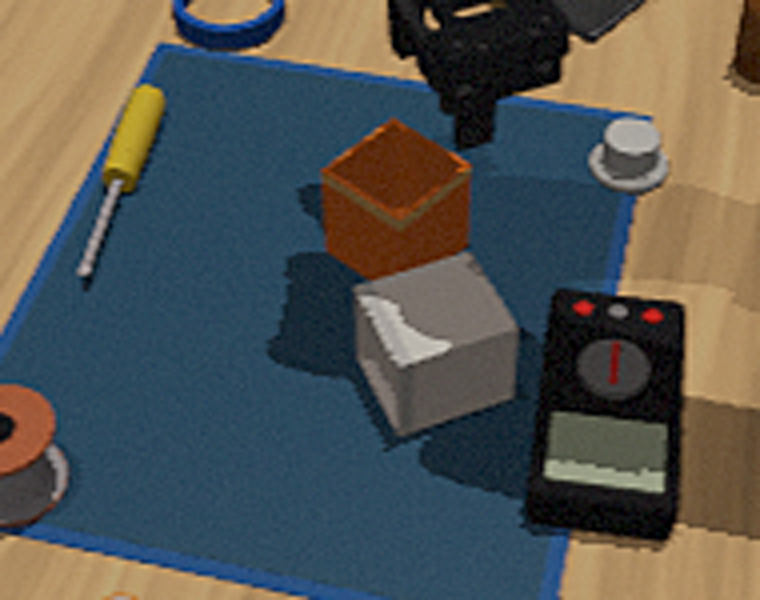

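View pics/t19.png

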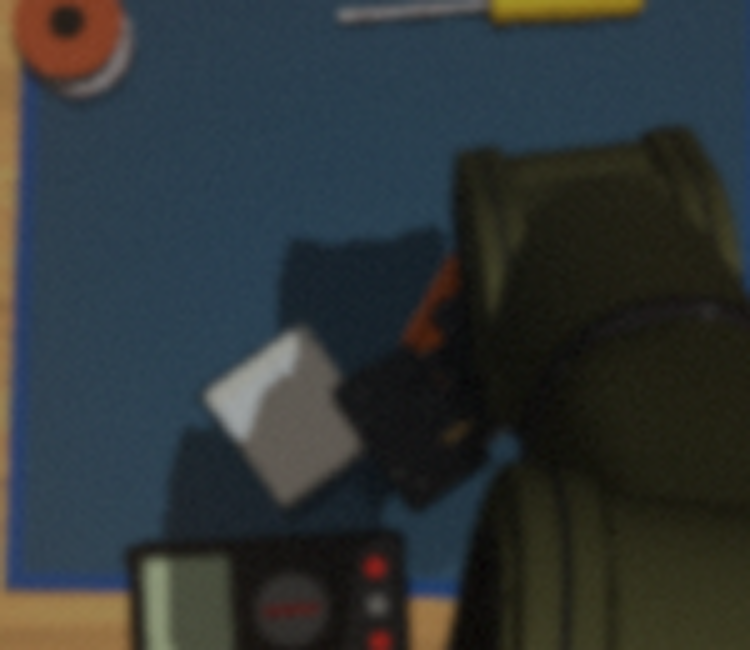

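Run:
```python
from quad import *
quad([(355,290),(468,253),(518,325),(400,366)],[190,150],4,'side',64)
quad([(203,397),(302,325),(365,450),(288,508)],[210,130],5,'top',64)
```

```text
side [479.1  16.5] [(71.0, 37.3), (60.9, 38.8), (71.7, 37.6), (61.1, 38.1)]
top [477.1  17.7] [(64.5, 37.2), (73.9, 27.7), (50.5, 38.0), (73.6, 38.6)]
```

Run:
```python
from h import *
print(tool((502,35,110))*1000)
```

```text
[  76.0418105  -108.81561276    8.12524661]
```

```bash
python3 -m pendant '[[0.03,-0.04,0,-0.03,0.088],[0.06,-0.08,0,-0.03,0.088],[0.076,-0.109,0,-0.03,0.088],[0.076,-0.109,0.008,-0.03,0.088],[0.076,-0.109,0.008,-0.03,0.088]]'; python3 -m pendant '[[0,0,0,0,0.088],[0,0,0,0,0.088]]'
python3 - <<'E'
from h import *
R=observe()['tool_rot'];print(np.degrees(np.arctan2(R[1][1],R[0][1])),R[:,2])
print(tool((502,35,14))*1000)
E
```

```text
clock: 19.2
position: [500.2, 37.5, 109.2]
tool_rot: [[0.79, 0.613, -0.025], [0.613, -0.79, 0.005], [-0.017, -0.019, -1.0]]
ft_force: [-0.6, -1.4, -0.2]
opening: 88.2
clock: 19.4
position: [499.7, 36.7, 109.1]
tool_rot: [[0.79, 0.612, -0.026], [0.613, -0.79, 0.004], [-0.018, -0.019, -1.0]]
ft_force: [0.3, -0.3, 0.8]
opening: 88.1
-52.23906106005771 [-0.0257362   0.00407801 -0.99966045]
[ 2.43532743  4.54593146 95.04009844]
```

```bash
python3 -m pendant '[[0.002,0.0045,0.03,0,0.088],[0.002,0.0045,0.06,0,0.088],[0.002,0.0045,0.09,0,0.088],[0.002,0.0045,0.095,0,0.088],[0.002,0.0045,0.095,0,0.088]]'; python3 -m pendant '[[0,0,0,0,0.05],[0,0,0,0,0.05],[0,0,0,0,0.05],[0,0,0,0,0.05],[0,0,0,0,0.05]]' 3;python3 -m pendant '[[0,0,-0.01,0,0.05],[0,0,-0.06,0,0.05],[0,0,-0.08,0,0.05],[0,0,-0.08,0,0.05]]' 3;python3 - <<'E'
from h import *
s=grab_frame('side');crop(s,190,130,380,280,'pics/s20.png',4)
E
```

```text
clock: 19.9
position: [501.2, 34.0, 13.7]
tool_rot: [[0.791, 0.611, -0.027], [0.612, -0.791, 0.004], [-0.019, -0.02, -1.0]]
ft_force: [0.8, 0.5, 0.6]
opening: 87.9
clock: 20.4
position: [502.2, 33.9, 14.6]
tool_rot: [[0.791, 0.611, -0.025], [0.611, -0.791, 0.004], [-0.018, -0.018, -1.0]]
ft_force: [0.2, -1.3, 5.3]
opening: 64.7
clock: 20.8
position: [505.7, 33.8, 97.4]
tool_rot: [[0.791, 0.611, -0.02], [0.611, -0.791, 0.004], [-0.013, -0.016, -1.0]]
ft_force: [0.8, -1.0, -0.5]
opening: 63.7
```

View pics/s20.png

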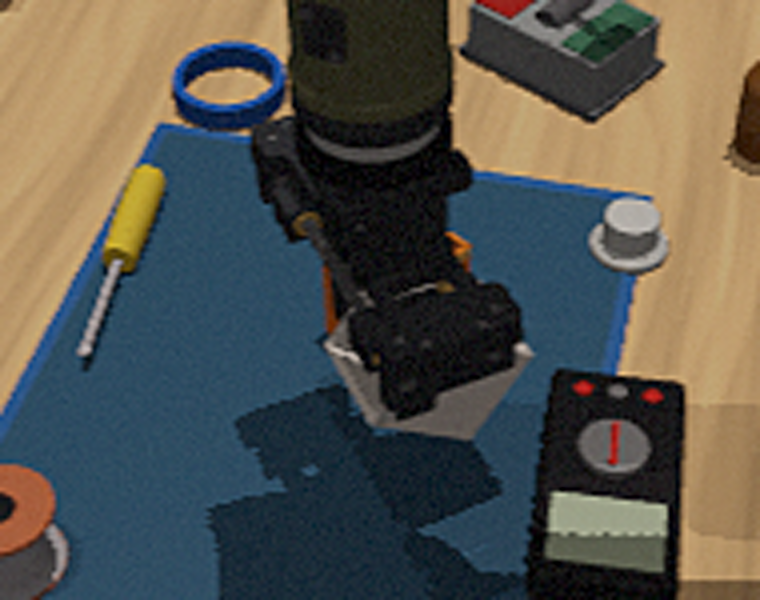

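```bash
python3 -m pendant '[[0,0,-0.05,0,0.05],[0,0,-0.01,0,0.05],[0,0,-0.055,0,0.05],[0,0,-0.055,0,0.05]]' 3;python3 - <<'E'
from h import *
s=grab_frame('side');crop(s,190,110,380,260,'pics/s21.png',4)
E
```

```text
clock: 21.25
position: [505.4, 33.5, 148.3]
tool_rot: [[0.791, 0.611, -0.028], [0.611, -0.791, 0.004], [-0.019, -0.02, -1.0]]
ft_force: [1.3, -0.3, -1.5]
opening: 64.1
```

View pics/s21.png

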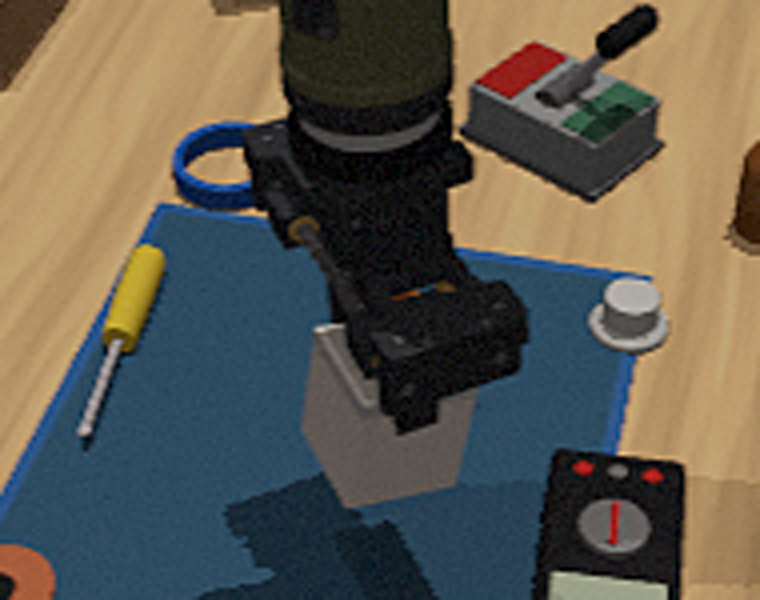

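```bash
python3 -m pendant '[[0.01,-0.005,0.03,0,0.05],[0.02,-0.008,0.06,0,0.05],[0.027,-0.01,0.085,0,0.05],[0.027,-0.01,0.092,0,0.05],[0.027,-0.01,0.092,0,0.05]]' 4;python3 -m pendant '[[0,0,0.006,0,0.05],[0,0,0.006,0,0.05],[0,0,0.01,0,0.05],[0,0,0.01,0,0.05]]' 3;python3 - <<'E'
from h import *
s=grab_frame('side');crop(s,190,150,380,300,'pics/s22.png',4)
E
```

```text
clock: 21.8
position: [518.9, 58.7, 57.6]
tool_rot: [[0.791, 0.612, -0.024], [0.612, -0.791, 0.004], [-0.016, -0.018, -1.0]]
ft_force: [-0.2, -0.7, 0.1]
opening: 64.0
clock: 22.2
position: [519.5, 58.8, 48.1]
tool_rot: [[0.791, 0.612, -0.022], [0.612, -0.791, 0.005], [-0.014, -0.017, -1.0]]
ft_force: [2.0, 0.7, 4.9]
opening: 64.0
```

View pics/s22.png

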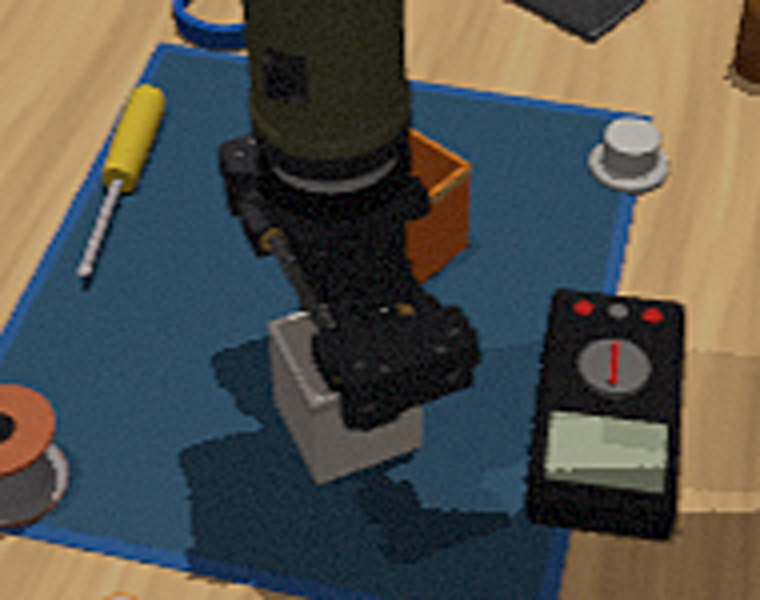

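```bash
python3 -m pendant '[[0,0,0.001,0,0.064],[0,0,0.001,0,0.066],[0,0,0.001,0,0.078],[0,0,0.001,0,0.078]]' 3; python3 -m pendant '[[0,0,-0.03,0,0.078],[0,0,-0.07,0,0.078],[0.02,-0.02,-0.11,0,0.078],[0.05,-0.05,-0.13,0,0.078],[0.08,-0.09,-0.13,0,0.078]]';python3 -m pendant '[[0.1,-0.12,0,0,0.078],[0.1,-0.12,0,0,0.078],[0.1,-0.12,0,0,0.06],[0.1,-0.12,0,0,0.06]]';python3 - <<'E'
from h import *
s=grab_frame('side');crop(s,190,130,380,280,'pics/s23.png',4)
cv2.imwrite('pics/side23.png',s[:,:,::-1])
t=grab_frame('top');crop(t,210,130,360,260,'pics/t23.png',5);cv2.imwrite('pics/top23.png',t[:,:,::-1])
E
```

```text
clock: 22.65
position: [518.7, 58.1, 46.7]
tool_rot: [[0.791, 0.611, -0.024], [0.611, -0.791, 0.004], [-0.016, -0.017, -1.0]]
ft_force: [0.8, -0.1, 0.3]
opening: 77.4
clock: 23.15
position: [532.9, 177.3, 180.1]
tool_rot: [[0.794, 0.607, -0.017], [0.607, -0.794, 0.005], [-0.011, -0.014, -1.0]]
ft_force: [0.8, 1.0, -0.3]
opening: 78.0
clock: 23.55
position: [536.9, 342.6, 180.5]
tool_rot: [[0.789, 0.615, -0.018], [0.615, -0.788, 0.011], [-0.007, -0.02, -1.0]]
ft_force: [-0.8, 1.0, 0.1]
opening: 64.2
```

View pics/s23.png

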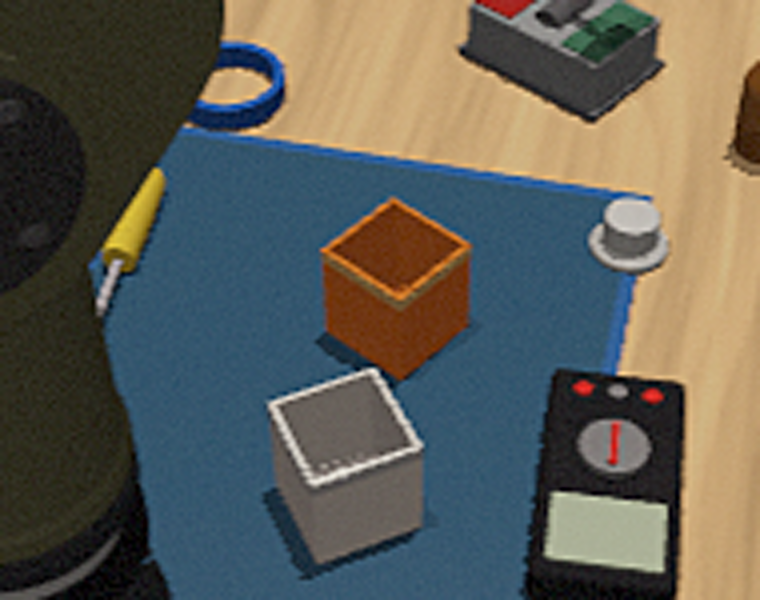

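View pics/t23.png

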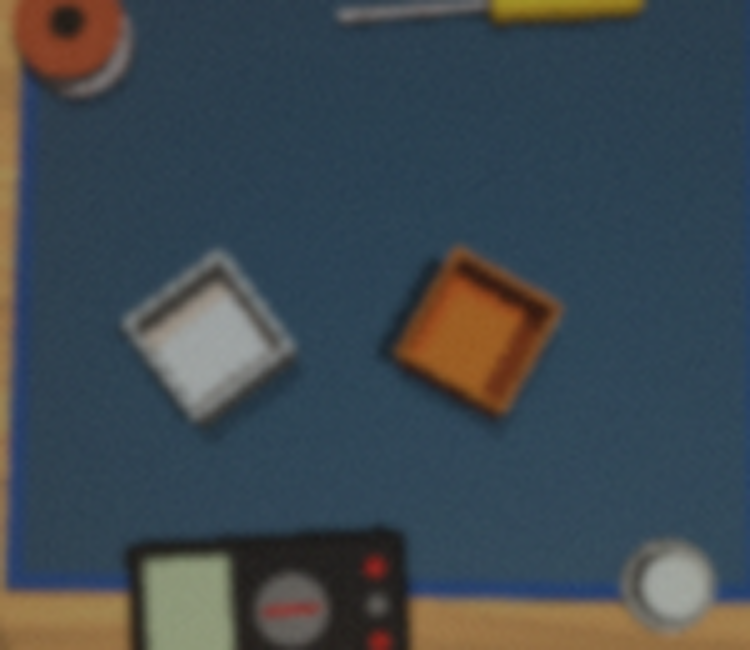

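Both cups now stand mouth-up: white rim centred at (210,338) in the top crop, orange at (478,331). Measuring them.

Run:
```python
from quad import *
quad([(123,323),(220,250),(296,350),(200,425)],[210,130],5,'top',72)
quad([(268,403),(376,368),(424,446),(314,488)],[190,130],4,'side',72)
quad([(458,247),(562,308),(502,418),(392,352)],[210,130],5,'top',72)
quad([(321,250),(394,199),(470,245),(400,303)],[190,130],4,'side',72)
print(observe()['q'],proj('top',[observe()['position']]))
```

```text
top [519.4  60. ] [(63.7, 38.2), (66.4, 38.2), (63.6, 39.1), (67.4, 38.3)]
side [519.1  61.3] [(64.6, 37.0), (62.2, 38.4), (64.5, 39.5), (65.0, 38.5)]
top [524.7 -80.7] [(63.3, 60.2), (66.0, 62.1), (67.0, 59.8), (65.5, 58.9)]
side [524.9 -80.3] [(63.5, 59.6), (62.2, 61.1), (64.7, 62.6), (65.5, 60.1)]
[-32.   44.3  -6.7  90.6   5.3  46.1 -93. ] [[133.2 183.8]]
```

View pics/top23.png

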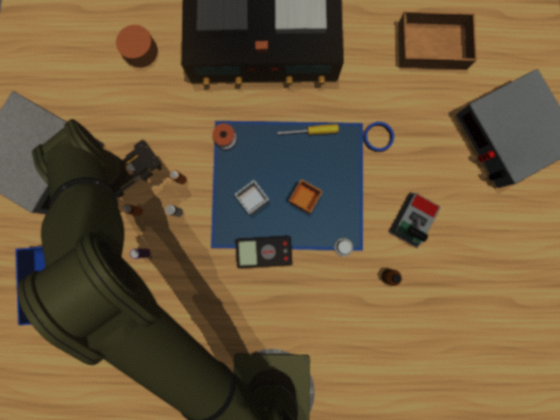

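Run:
```python
from h import *
print(tool((480.5,268,180))*1000)
```

```text
[-86.79494147  18.04059987   0.76827981]
```

```bash
python3 -m pendant '[[-0.087,0.018,0,-0.785,0.055],[-0.087,0.018,0,-0.785,0.055],[-0.087,0.018,0,-0.785,0.055],[-0.087,0.018,0,-0.785,0.055],[-0.087,0.018,0,-0.785,0.055]]';python3 -m pendant '[[0,0,0,-0.03,0.055],[0,0,0,-0.03,0.055]]'
python3 - <<'E'
from h import *
R=observe()['tool_rot'];print(np.degrees(np.arctan2(R[1][0],R[0][0])),R[:,2],observe()['q'])
print(tool((480.5,268,73))*1000)
E
```

```text
clock: 24.15
position: [480.4, 264.2, 180.7]
tool_rot: [[0.165, 0.986, -0.019], [0.986, -0.165, 0.002], [-0.001, -0.019, -1.0]]
ft_force: [-0.6, -0.5, -0.4]
opening: 54.8
clock: 24.35
position: [480.6, 261.3, 180.4]
tool_rot: [[0.14, 0.99, -0.02], [0.99, -0.14, -0.001], [-0.003, -0.019, -1.0]]
ft_force: [0.1, 0.7, -0.2]
opening: 54.8
81.9344141268324 [-1.95997841e-02 -6.13037274e-04 -9.99807718e-01] [-21.2218943   39.47017066 -19.67881259 105.41110323  18.71747125
  39.25812523 -59.61966258]
[  6.93520651   0.99397792 107.34719527]
```

```bash
python3 -m pendant '[[0.007,0.001,0.02,0,0.055],[0.007,0.001,0.05,0,0.055],[0.007,0.001,0.09,0,0.055],[0.007,0.001,0.107,0,0.055],[0.007,0.001,0.107,0,0.055]]'; python3 -m pendant '[[0,0,0,0,0.055],[0,0,0,0,0.055]]'
python3 - <<'E'
from h import *
print(tool((480.5,268,73))*1000)
s=grab_frame('side');crop(s,180,250,370,400,'pics/s24.png',4)
E
```

```text
clock: 24.85
position: [479.0, 266.1, 71.0]
tool_rot: [[0.143, 0.989, -0.024], [0.99, -0.143, -0.005], [-0.008, -0.023, -1.0]]
ft_force: [-0.1, -0.1, -0.3]
opening: 54.8
clock: 25.05
position: [479.6, 266.0, 71.9]
tool_rot: [[0.144, 0.989, -0.022], [0.99, -0.144, -0.005], [-0.008, -0.022, -1.0]]
ft_force: [-0.1, 0.4, 0.8]
opening: 54.9
[ 2.10634016  0.59734877 -1.10291067]
```

View pics/s24.png

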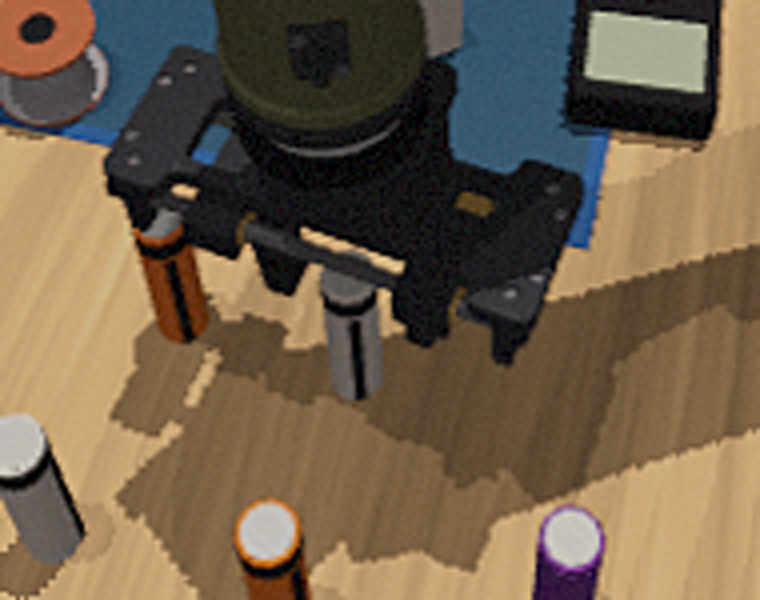

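The white capacitor (crop (350,330)) is between the fingers, and the orange one at (175,290) is clear of them. Closing and lifting.

```bash
python3 -m pendant '[[0.002,0,-0.001,0,0.015],[0.002,0,-0.001,0,0.015],[0.002,0,-0.001,0,0.015],[0.002,0,-0.001,0,0.015],[0.002,0,-0.001,0,0.015]]' 20; python3 -m pendant '[[0,0,-0.03,0,0.015],[0,0,-0.07,0,0.015],[0,0,-0.11,0,0.015],[0,0,-0.135,0,0.015],[0,0,-0.135,0,0.015]]'
python3 - <<'E'
from h import *
c=np.array([519.2,60.5]);d=np.array([np.cos(np.radians(83.3)),np.sin(np.radians(83.3))])
R=observe()['tool_rot'];print(np.degrees(np.arctan2(R[1][0],R[0][0])),R[:,2])
print(c-15.5*d,c+15.5*d)
print(tool((*(c-15.5*d),200))*1000)
E
```

```text
clock: 25.6
position: [480.3, 268.3, 73.3]
tool_rot: [[0.144, 0.989, -0.021], [0.99, -0.144, -0.004], [-0.007, -0.021, -1.0]]
ft_force: [0.2, 0.0, 1.5]
opening: 25.6
clock: 26.1
position: [484.9, 270.1, 211.5]
tool_rot: [[0.145, 0.989, -0.016], [0.989, -0.145, 0.0], [-0.002, -0.016, -1.0]]
ft_force: [-0.3, 0.5, -1.2]
opening: 25.5
81.68708577363756 [-1.57592721e-02  1.64740661e-04 -9.99875801e-01]
[517.39160357  45.10585493] [521.00839643  75.89414507]
[-217.89867133   64.8193397    10.98309599]
```

```bash
python3 -m pendant '[[-0.05,0.015,0,-0.02,0.015],[-0.1,0.03,0,-0.02,0.015],[-0.15,0.045,0,-0.02,0.015],[-0.195,0.06,0,-0.02,0.015],[-0.218,0.065,0.005,-0.02,0.015]]'; python3 -m pendant '[[0,0,0,0,0.015],[0,0,0,0,0.015],[0,0,0,0,0.015]]'
python3 - <<'E'
from h import *
R=observe()['tool_rot'];print(np.degrees(np.arctan2(R[1][0],R[0][0])),R[:,2])
print(tool((517.4,45.1,120))*1000)
E
```

```text
clock: 26.6
position: [517.4, 39.2, 204.6]
tool_rot: [[0.131, 0.991, -0.018], [0.991, -0.131, -0.003], [-0.005, -0.017, -1.0]]
ft_force: [-1.0, -0.1, -1.0]
opening: 25.3
clock: 26.9
position: [517.0, 41.4, 204.2]
tool_rot: [[0.128, 0.992, -0.019], [0.992, -0.128, -0.002], [-0.004, -0.018, -1.0]]
ft_force: [0.1, -0.6, -0.5]
opening: 25.5
82.65915292759938 [-0.01851503 -0.00158241 -0.99982733]
[ 4.05496193  1.47885244 84.18078863]
```

```bash
python3 -m pendant '[[0.004,0,0.02,0,0.015],[0.004,0,0.035,0,0.015],[0.004,0,0.035,0,0.015]]'
python3 - <<'E'
from h import *
s=grab_frame('side');crop(s,190,130,380,280,'pics/s25.png',4)
print(tool((517.4,45.1,78))*1000)
E
```

```text
clock: 27.2
position: [515.4, 47.7, 167.8]
tool_rot: [[0.124, 0.992, -0.022], [0.992, -0.124, -0.001], [-0.004, -0.022, -1.0]]
ft_force: [-0.2, 0.7, -0.8]
opening: 25.5
[-1.79147309  3.37677253 90.68708154]
```

View pics/s25.png

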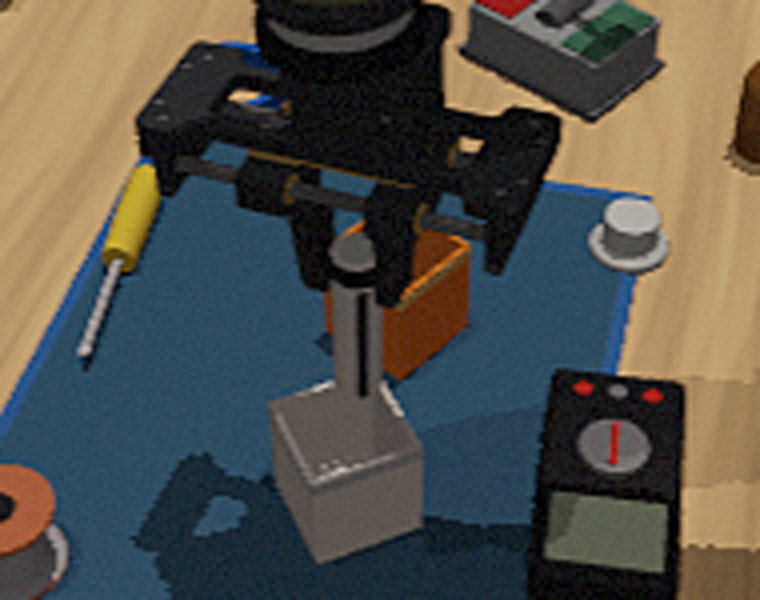

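```bash
python3 -m pendant '[[-0.001,0.003,0.01,0,0.015],[-0.002,0.004,0.03,0,0.015],[-0.002,0.004,0.06,0,0.015],[-0.002,0.004,0.085,0,0.015],[-0.002,0.004,0.088,0,0.015]]'; python3 -m pendant '[[0,0,0,0,0.015],[0,0,0,0,0.015]]'
python3 - <<'E'
from h import *
s=grab_frame('side');crop(s,190,130,380,280,'pics/s26.png',4)
print(tool((517.4,45.1,78))*1000)
E
```

```text
clock: 27.75
position: [516.8, 45.0, 78.6]
tool_rot: [[0.123, 0.992, -0.024], [0.992, -0.123, -0.002], [-0.005, -0.024, -1.0]]
ft_force: [-0.4, 0.1, -2.1]
opening: 25.5
clock: 27.95
position: [517.5, 45.5, 79.5]
tool_rot: [[0.123, 0.992, -0.022], [0.992, -0.123, -0.001], [-0.004, -0.022, -1.0]]
ft_force: [0.1, 0.9, -0.5]
opening: 25.5
[-0.34747225 -0.2304857   1.70432471]
```

View pics/s26.png

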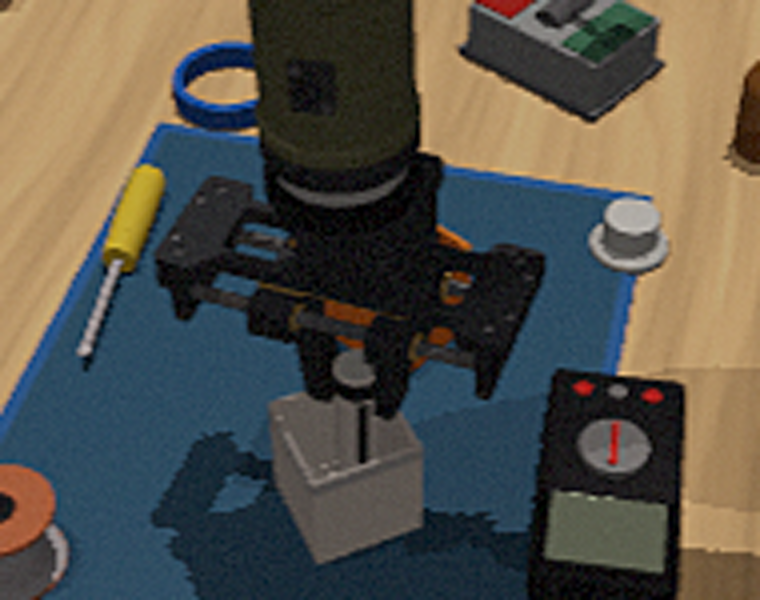

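```bash
python3 -m pendant '[[0,0,0.002,0,0.015],[0,0,0.002,0,0.03],[0,0,0.002,0,0.045],[0,0,0.002,0,0.045],[0,0,0.002,0,0.045]]'; python3 -m pendant '[[0,0,-0.03,0,0.045],[0,0,-0.07,0,0.045],[0,0,-0.1,0,0.045],[0.05,0,-0.12,0,0.045],[0.1,0,-0.12,0,0.055]]'
python3 - <<'E'
from h import *
s=grab_frame('side');crop(s,180,130,370,420,'pics/s27.png',2);crop(s,190,130,380,280,'pics/s27b.png',4)
print(tool((591.5,372.5,190))*1000,observe()['q'])
E
```

```text
clock: 28.5
position: [517.7, 45.4, 77.8]
tool_rot: [[0.123, 0.992, -0.022], [0.992, -0.123, -0.001], [-0.004, -0.021, -1.0]]
ft_force: [-1.0, -0.8, 0.4]
opening: 45.0
clock: 29.0
position: [534.4, 140.3, 200.2]
tool_rot: [[0.129, 0.991, -0.017], [0.992, -0.129, -0.001], [-0.003, -0.016, -1.0]]
ft_force: [1.4, 0.2, -0.5]
opening: 51.2
[222.77382963  32.63735768  11.73315496] [ -6.85345581  38.60103166 -22.7109413  103.16552543  19.3719303
  42.6392234  -46.14471823]
```

View pics/s27b.png

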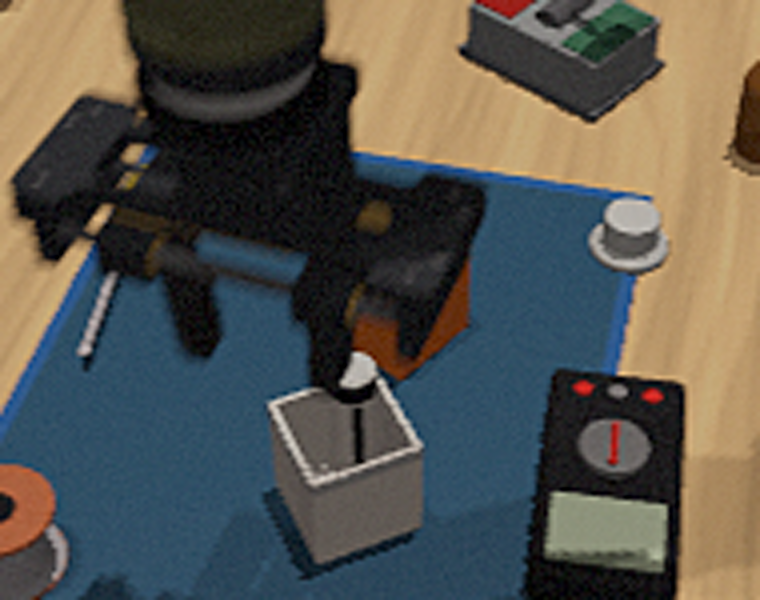

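First white capacitor stands in the cup (top at crop (358,370)). Now the other white one.

```bash
python3 -m pendant '[[0.05,0.008,0,0,0.055],[0.1,0.015,0,0,0.055],[0.15,0.022,0,0,0.055],[0.2,0.03,0,0,0.055],[0.223,0.033,0,0,0.055]]'; python3 -m pendant '[[0,0,0,0,0.055],[0,0,0,0,0.055],[0,0,0,0,0.055]]';python3 - <<'E'
from h import *
print(tool((591.5,372.5,73))*1000)
R=observe()['tool_rot'];print(np.degrees(np.arctan2(R[1][0],R[0][0])),R[:,2])
E
```

```text
clock: 29.55
position: [591.6, 375.9, 201.5]
tool_rot: [[0.112, 0.994, -0.016], [0.994, -0.112, 0.013], [0.011, -0.017, -1.0]]
ft_force: [0.0, -0.2, -0.7]
opening: 55.6
clock: 29.85
position: [591.7, 373.6, 200.9]
tool_rot: [[0.113, 0.993, -0.016], [0.994, -0.113, 0.01], [0.008, -0.017, -1.0]]
ft_force: [0.6, -1.1, 0.7]
opening: 55.3
[ -2.17376231   2.10396534 127.91548315]
83.49253045093606 [-0.01607067  0.00999367 -0.99982091]
```

```bash
python3 -m pendant '[[-0.002,0.002,0.03,0,0.055],[-0.002,0.002,0.07,0,0.055],[-0.002,0.002,0.11,0,0.055],[-0.002,0.002,0.127,0,0.055],[-0.002,0.002,0.127,0,0.055]]'
python3 - <<'E'
from h import *
print(tool((591.5,372.5,73))*1000)
s=grab_frame('side');crop(s,140,270,330,420,'pics/s28.png',4)
E
```

```text
clock: 30.35
position: [590.3, 369.8, 71.6]
tool_rot: [[0.115, 0.993, -0.02], [0.993, -0.114, 0.006], [0.004, -0.021, -1.0]]
ft_force: [0.2, -0.4, 0.3]
opening: 54.6
[ 2.78771599  0.87048165 -1.45435791]
```

View pics/s28.png

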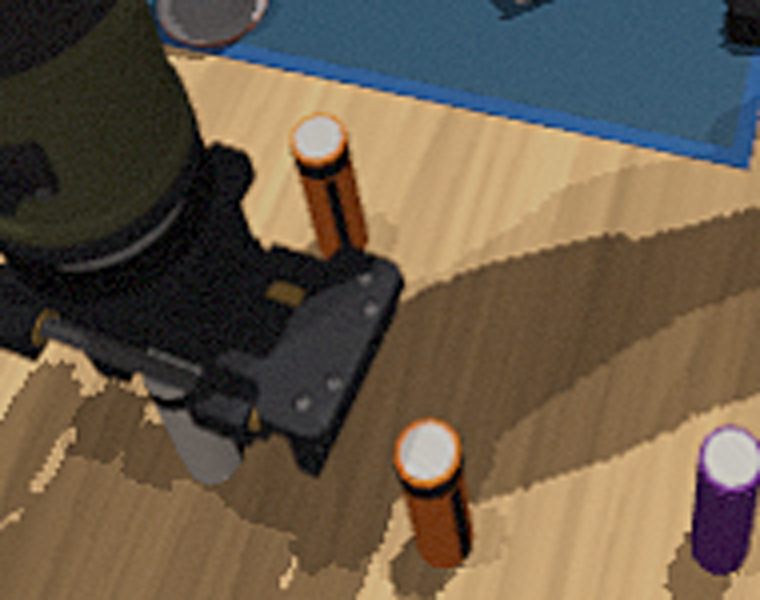

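The white capacitor is under the gripper (its foot is at (215,470)). Closing.

```bash
python3 -m pendant '[[0.003,0.001,-0.001,0,0.015],[0.003,0.001,-0.001,0,0.015],[0.003,0.001,-0.001,0,0.015],[0.003,0.001,-0.001,0,0.015],[0.003,0.001,-0.001,0,0.015]]' 20; python3 -m pendant '[[0,0,-0.03,0,0.015],[0,0,-0.07,0,0.015],[0,0,-0.11,0,0.015],[0,0,-0.135,0,0.015],[0,0,-0.135,0,0.015]]'
python3 - <<'E'
from h import *
print(tool((521,76,205))*1000)
R=observe()['tool_rot'];print(np.degrees(np.arctan2(R[1][0],R[0][0])),R[:,2])
E
```

```text
clock: 30.9
position: [593.8, 374.7, 76.0]
tool_rot: [[0.115, 0.993, -0.015], [0.993, -0.115, 0.01], [0.008, -0.016, -1.0]]
ft_force: [0.6, -0.9, 4.1]
opening: 25.5
clock: 31.4
position: [597.7, 375.0, 215.4]
tool_rot: [[0.115, 0.993, -0.009], [0.993, -0.115, 0.015], [0.014, -0.01, -1.0]]
ft_force: [0.4, -0.2, -0.9]
opening: 25.4
[-305.90752881  -41.66460771    6.5506756 ]
83.38669083181256 [-0.00854255  0.01497836 -0.99985133]
```

```bash
python3 -m pendant '[[-0.05,-0.007,0,0,0.015],[-0.1,-0.014,0,0,0.015],[-0.15,-0.021,0,0,0.015],[-0.2,-0.027,0,0,0.015],[-0.25,-0.034,0,0,0.015]]'; python3 -m pendant '[[-0.025,-0.005,0,0,0.015],[-0.05,-0.007,0,0,0.015],[-0.05,-0.007,0,0,0.015],[-0.05,-0.007,0,0,0.015],[-0.05,-0.007,0,0,0.015]]'
python3 - <<'E'
from h import *
print(tool((521,76,110))*1000)
R=observe()['tool_rot'];print(np.degrees(np.arctan2(R[1][0],R[0][0])),R[:,2])
s=grab_frame('side');crop(s,190,130,380,280,'pics/s29.png',4)
E
```

```text
clock: 31.9
position: [533.8, 129.9, 210.7]
tool_rot: [[0.115, 0.993, -0.011], [0.993, -0.115, 0.014], [0.013, -0.013, -1.0]]
ft_force: [0.6, -0.0, -1.3]
opening: 25.5
clock: 32.4
position: [521.0, 82.7, 209.7]
tool_rot: [[0.113, 0.994, -0.012], [0.993, -0.113, 0.015], [0.014, -0.013, -1.0]]
ft_force: [-0.1, 1.3, 0.4]
opening: 25.3
[-7.98078893  2.13208143 99.61109395]
83.50269775791386 [-0.01185924  0.01515912 -0.99981476]
```

View pics/s29.png

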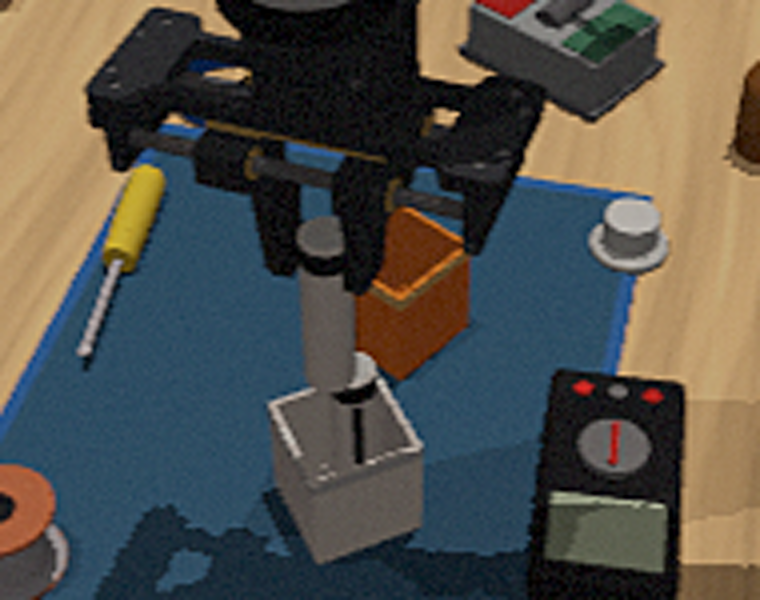

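```bash
python3 - <<'E'
from h import *
print(plane('side',[np.array([359,372])/4+[190,130]-.4],102))
E
python3 -m pendant '[[-0.006,0.002,0.005,0,0.015],[-0.006,0.002,0.025,0,0.015],[-0.006,0.002,0.025,0,0.015],[-0.006,0.002,0.025,0,0.015]]'
python3 - <<'E'
from h import *
print(tool((521,76.5,82))*1000)
E
```

```text
[[514.30694533  49.0443782 ]]
clock: 32.85
position: [521.8, 77.4, 184.5]
tool_rot: [[0.112, 0.994, -0.013], [0.994, -0.112, 0.015], [0.014, -0.014, -1.0]]
ft_force: [0.6, -0.4, -0.5]
opening: 25.3
[ -2.35365397   0.72604683 102.44893387]
```

```bash
python3 -m pendant '[[0,0.001,0.02,0,0.015],[0,0.001,0.04,0,0.015],[0,0.001,0.06,0,0.015],[0,0.001,0.06,0,0.015]]'
python3 - <<'E'
from h import *
print(tool((521.5,78.5,82))*1000,observe()['ft_force'])
s=grab_frame('side');crop(s,190,130,380,280,'pics/s30.png',4)
E
```

```text
clock: 33.25
position: [521.1, 78.1, 123.3]
tool_rot: [[0.111, 0.994, -0.016], [0.994, -0.111, 0.014], [0.012, -0.017, -1.0]]
ft_force: [0.3, 0.1, -0.5]
opening: 25.4
[-0.11415713  1.07313844 41.24526996] [ 0.3082434   0.06429792 -0.546213  ]
```

View pics/s30.png

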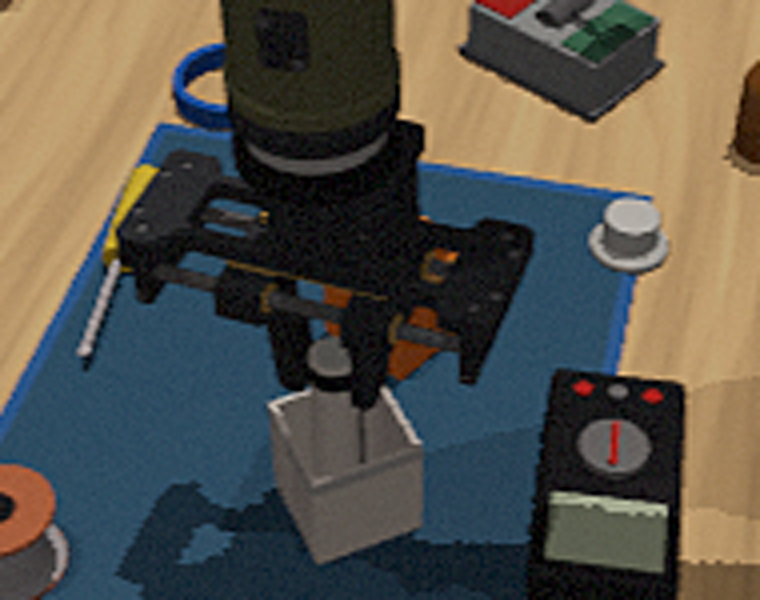

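```bash
python3 -m pendant '[[0,0.001,0.015,0,0.015],[0,0.001,0.03,0,0.015],[0,0.001,0.04,0,0.015],[0,0.001,0.042,0,0.015],[0,0.001,0.042,0,0.015]]'
python3 - <<'E'
from h import *
print(observe()['position'],observe()['ft_force'])
s=grab_frame('side');crop(s,190,130,380,280,'pics/s31.png',4)
E
```

```text
clock: 33.8
position: [522.6, 79.0, 82.9]
tool_rot: [[0.111, 0.994, -0.013], [0.994, -0.111, 0.015], [0.013, -0.015, -1.0]]
ft_force: [0.1, 0.3, -0.5]
opening: 25.3
[522.62675697  79.02828678  82.88072172] [ 0.0735597   0.2717288  -0.52167035]
```

View pics/s31.png

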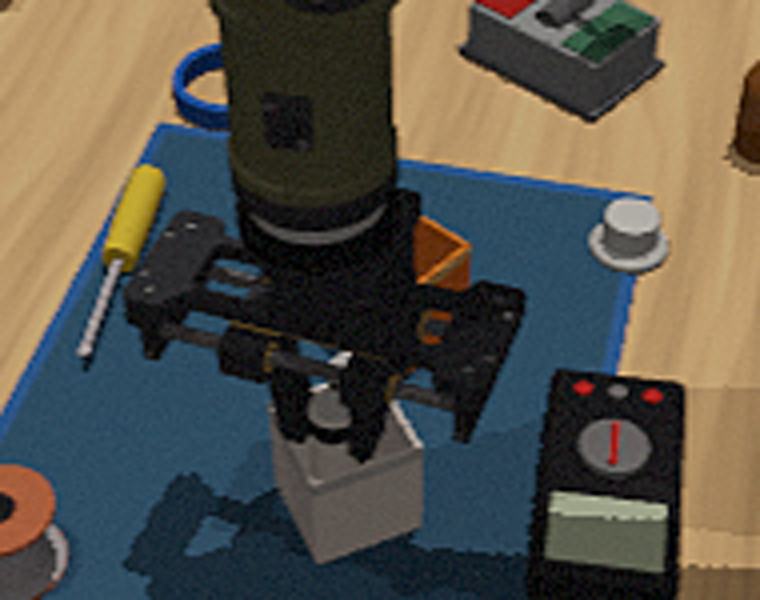

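Lower the last few millimetres, release, and rise. Then on to the orange capacitor at (571.5,260.5).

```bash
python3 -m pendant '[[0,0,0.002,0,0.015],[0,0,0.002,0,0.03],[0,0,0.002,0,0.04],[0,0,0.002,0,0.04],[0,0,0.002,0,0.04]]'; python3 -m pendant '[[0,0,-0.03,0,0.04],[0,0,-0.07,0,0.04],[0,0,-0.1,0,0.04],[0.05,0,-0.12,0,0.045],[0.1,0,-0.12,0,0.055]]'; python3 -m pendant '[[0.05,0,0,0,0.055],[0.08,0,0,0,0.055],[0.08,0,0,0,0.055]]'
python3 - <<'E'
from h import *
t=grab_frame('top');crop(t,110,130,360,280,'pics/t32.png',3);s=grab_frame('side');crop(s,190,130,380,280,'pics/s32.png',4)
print(tool((571.5,260.5,190))*1000)
R=observe()['tool_rot'];print(np.degrees(np.arctan2(R[1][0],R[0][0])),R[:,2])
E
```

```text
clock: 34.35
position: [522.8, 79.1, 81.2]
tool_rot: [[0.111, 0.994, -0.013], [0.994, -0.111, 0.015], [0.014, -0.014, -1.0]]
ft_force: [1.1, 0.1, -0.7]
opening: 40.0
clock: 34.85
position: [537.3, 172.2, 205.3]
tool_rot: [[0.117, 0.993, -0.007], [0.993, -0.117, 0.016], [0.015, -0.009, -1.0]]
ft_force: [0.8, 1.1, -0.8]
opening: 50.8
clock: 35.15
position: [545.6, 258.6, 207.0]
tool_rot: [[0.109, 0.994, -0.007], [0.994, -0.109, 0.021], [0.02, -0.009, -1.0]]
ft_force: [-0.5, -0.4, -0.4]
opening: 54.8
[11.47490456 24.26925302 16.04077718]
83.35039509317575 [-0.00802108  0.01468013 -0.99986007]
```

View pics/t32.png

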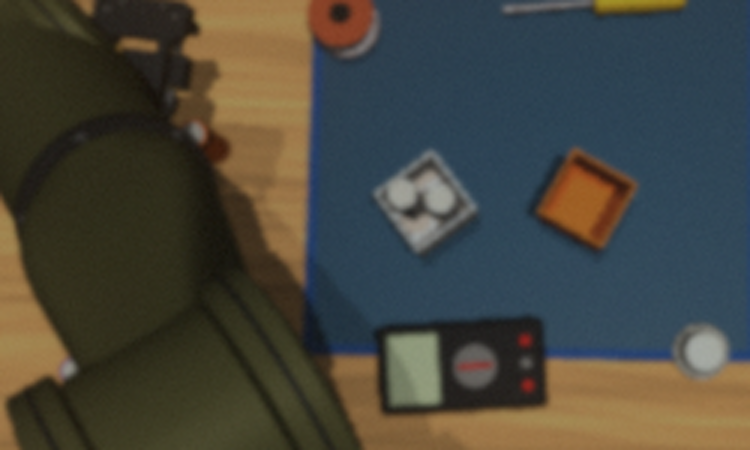

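View pics/s32.png

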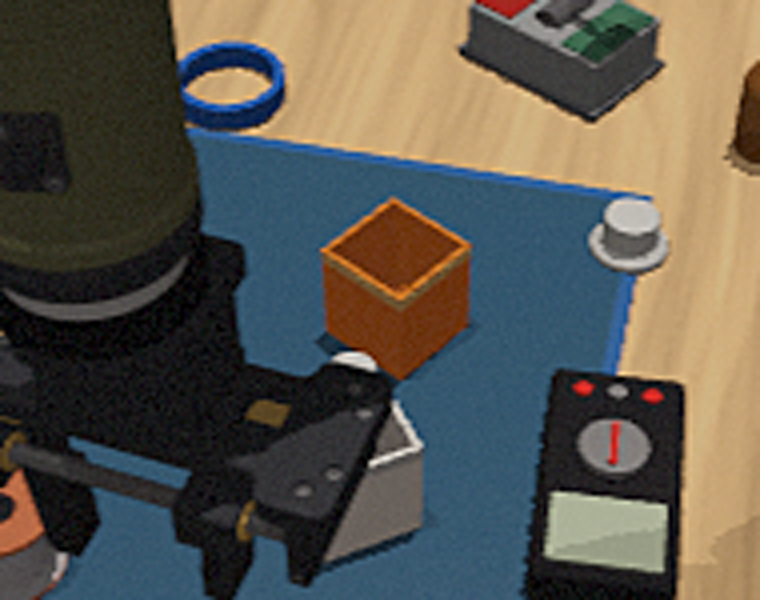

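Both white capacitors stand in the white cup (tops at (403,195) and (438,197) in the top crop). Now the orange one.

```bash
python3 -m pendant '[[0.01,0.024,0.01,-0.39,0.055],[0.01,0.024,0.01,-0.39,0.055],[0.01,0.024,0.01,-0.39,0.055],[0.01,0.024,0.01,-0.39,0.055]]'; python3 -m pendant '[[0,0,0,0,0.055],[0,0,0,0,0.055]]'
python3 - <<'E'
from h import *
print(tool((571.5,260.5,74))*1000)
R=observe()['tool_rot'];print(np.degrees(np.arctan2(R[1][0],R[0][0])),R[:,2],observe()['q'])
E
```

```text
clock: 35.65
position: [571.3, 256.0, 195.4]
tool_rot: [[-0.268, 0.963, -0.009], [0.963, 0.268, 0.013], [0.015, -0.006, -1.0]]
ft_force: [-0.4, -0.6, -0.8]
opening: 55.1
clock: 35.85
position: [571.6, 254.3, 195.3]
tool_rot: [[-0.265, 0.964, -0.009], [0.964, 0.265, 0.011], [0.013, -0.006, -1.0]]
ft_force: [0.2, -0.4, 0.2]
opening: 55.2
[  4.38092929   2.30328802 121.31674771]
105.34600190721677 [-0.009303    0.01112575 -0.99989483] [-12.66705865  44.45021103 -27.92546952  91.32475585  24.06252968
  50.43320038 -33.95360767]
```

```bash
python3 -m pendant '[[0.005,0.002,0.03,0,0.055],[0.006,0.002,0.06,0,0.055],[0.006,0.002,0.1,0,0.055],[0.006,0.002,0.121,0,0.055],[0.006,0.002,0.121,0,0.055]]'
python3 - <<'E'
from h import *
print(tool((571.5,260.5,74))*1000)
s=grab_frame('side');crop(s,140,230,330,380,'pics/s33.png',4)
E
```

```text
clock: 36.35
position: [568.7, 260.3, 71.4]
tool_rot: [[-0.264, 0.964, -0.015], [0.964, 0.264, 0.007], [0.011, -0.012, -1.0]]
ft_force: [0.1, 0.3, 0.7]
opening: 55.1
[-0.52976359  2.75089112 -2.65003174]
```

View pics/s33.png

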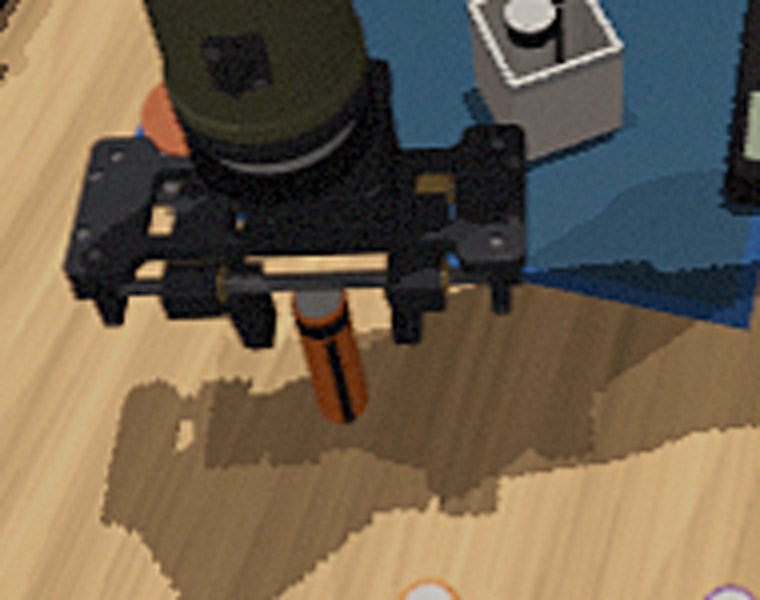

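The orange capacitor (crop (335,370)) is between the fingers. Closing and lifting.

```bash
python3 -m pendant '[[0,0.002,-0.002,0,0.015],[0,0.002,-0.002,0,0.015],[0,0.002,-0.002,0,0.015],[0,0.002,-0.002,0,0.015],[0,0.002,-0.002,0,0.015]]' 20; python3 -m pendant '[[0,0,-0.03,0,0.015],[0,0,-0.07,0,0.015],[0,0,-0.11,0,0.015],[0,0,-0.135,0,0.015],[0,0,-0.135,0,0.015]]'
python3 - <<'E'
from h import *
c=np.array([525,-80.5]);d=np.array([np.cos(np.radians(105.5)),np.sin(np.radians(105.5))])
print(c-16*d,c+16*d)
R=observe()['tool_rot'];print(np.degrees(np.arctan2(R[1][0],R[0][0])),R[:,2])
print(tool((*(c-16*d),205))*1000)
E
```

```text
clock: 36.9
position: [572.7, 262.1, 76.4]
tool_rot: [[-0.264, 0.965, -0.01], [0.965, 0.264, 0.01], [0.013, -0.007, -1.0]]
ft_force: [0.6, -0.9, 3.7]
opening: 25.4
clock: 37.4
position: [575.8, 262.1, 215.3]
tool_rot: [[-0.263, 0.965, -0.003], [0.965, 0.263, 0.014], [0.014, 0.001, -1.0]]
ft_force: [0.0, 0.2, -1.2]
opening: 25.3
[529.27581402 -95.91808725] [520.72418598 -65.08191275]
105.27537084319748 [-0.00330597  0.01411794 -0.99989487]
[-333.25882409 -139.22401276    5.35528669]
```

```bash
python3 -m pendant '[[-0.045,-0.019,0,0,0.015],[-0.09,-0.038,0,0,0.015],[-0.135,-0.056,0,0,0.015],[-0.18,-0.075,0,0,0.015],[-0.225,-0.094,0,0,0.015]]'; python3 -m pendant '[[-0.045,-0.019,0,0,0.015],[-0.085,-0.036,0,0,0.015],[-0.1,-0.042,0,0,0.015],[-0.1,-0.042,0,0,0.015],[-0.1,-0.042,0,0,0.015]]'
python3 - <<'E'
from h import *
R=observe()['tool_rot'];print(np.degrees(np.arctan2(R[1][0],R[0][0])),R[:,2],observe()['q'])
print(tool((529.3,-96,190))*1000)
s=grab_frame('side');crop(s,190,80,380,230,'pics/s34.png',4)
E
```

```text
clock: 37.9
position: [542.8, 18.2, 210.4]
tool_rot: [[-0.264, 0.965, -0.006], [0.964, 0.264, 0.014], [0.015, -0.002, -1.0]]
ft_force: [0.3, -0.3, -0.8]
opening: 25.6
clock: 38.4
position: [528.3, -88.1, 208.2]
tool_rot: [[-0.264, 0.964, -0.007], [0.964, 0.264, 0.015], [0.017, -0.003, -1.0]]
ft_force: [-0.3, 0.1, -1.2]
opening: 25.4
105.32653564311619 [-0.00731173  0.01521854 -0.99985746] [ 23.97692694  37.90779406 -31.36645795 105.92743009  26.09174898
  43.93024439  -5.93737281]
[-8.15553439 -1.01730013 18.07950174]
```

View pics/s34.png

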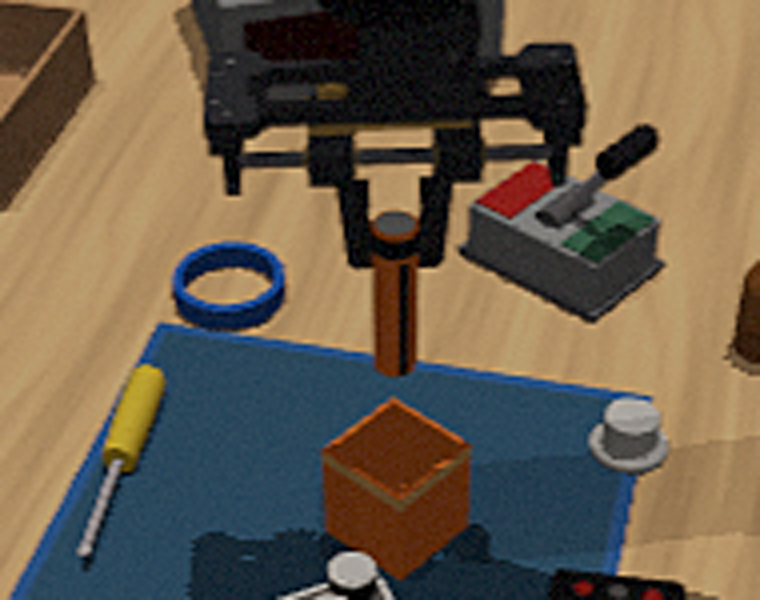

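```bash
python3 -m pendant '[[-0.008,-0.001,0.01,0,0.015],[-0.008,-0.001,0.03,0,0.015],[-0.008,-0.001,0.05,0,0.015],[-0.008,-0.001,0.05,0,0.015]]'
python3 - <<'E'
from h import *
print(tool((529.3,-96,84))*1000)
E
```

```text
clock: 38.85
position: [527.7, -93.2, 155.7]
tool_rot: [[-0.269, 0.963, -0.012], [0.963, 0.269, 0.016], [0.019, -0.007, -1.0]]
ft_force: [0.3, 0.6, -1.1]
opening: 25.1
[-4.49162679  1.35584284 71.66513089]
```

```bash
python3 -m pendant '[[-0.003,0.001,0.02,0,0.015],[-0.004,0.001,0.04,0,0.015],[-0.004,0.001,0.06,0,0.015],[-0.004,0.001,0.071,0,0.015],[-0.004,0.001,0.071,0,0.015]]'
python3 - <<'E'
from h import *
print(observe()['position'],observe()['ft_force'])
s=grab_frame('side');crop(s,190,80,380,230,'pics/s35.png',4)
E
```

```text
clock: 39.35
position: [528.4, -95.0, 83.8]
tool_rot: [[-0.27, 0.963, -0.014], [0.963, 0.27, 0.017], [0.02, -0.009, -1.0]]
ft_force: [-0.4, 0.8, -0.7]
opening: 25.3
[528.36802905 -94.96392295  83.84002463] [-0.38129622  0.77643362 -0.65659939]
```

View pics/s35.png

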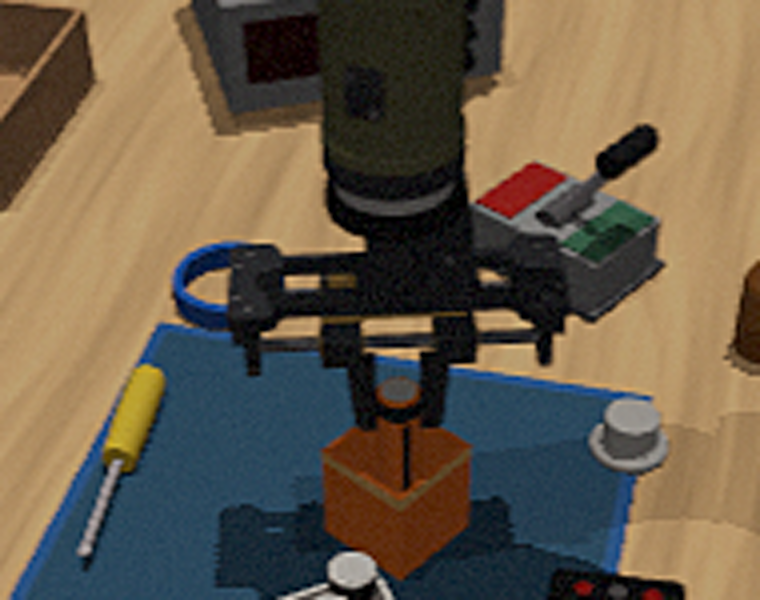

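The first orange capacitor is inside the cup. Lower it, release, retreat up, and return left for the last orange one at (481,381).

```bash
python3 -m pendant '[[0,0,0.003,0,0.015],[0,0,0.003,0,0.03],[0,0,0.003,0,0.04],[0,0,0.003,0,0.04],[0,0,0.003,0,0.04]]'; python3 -m pendant '[[0,0,-0.03,0,0.04],[0,0,-0.07,0,0.04],[0,0,-0.11,0,0.04],[0.05,0,-0.13,0,0.045],[0.1,0,-0.13,0,0.055]]'
python3 - <<'E'
from h import *
s=grab_frame('side');crop(s,190,80,380,230,'pics/s36.png',4)
print(tool((481,381,200))*1000,observe()['tool_rot'][:,2])
E
```

```text
clock: 39.9
position: [529.1, -95.1, 82.0]
tool_rot: [[-0.269, 0.963, -0.012], [0.963, 0.27, 0.016], [0.019, -0.007, -1.0]]
ft_force: [-0.5, -1.2, 0.7]
opening: 40.2
clock: 40.4
position: [506.7, -4.9, 216.4]
tool_rot: [[-0.264, 0.965, -0.005], [0.964, 0.264, 0.016], [0.017, -0.001, -1.0]]
ft_force: [1.5, 1.2, -0.1]
opening: 50.9
[364.54009124  83.19297669  25.82235899] [-0.0081306   0.02419446 -0.99967421]
```

View pics/s36.png

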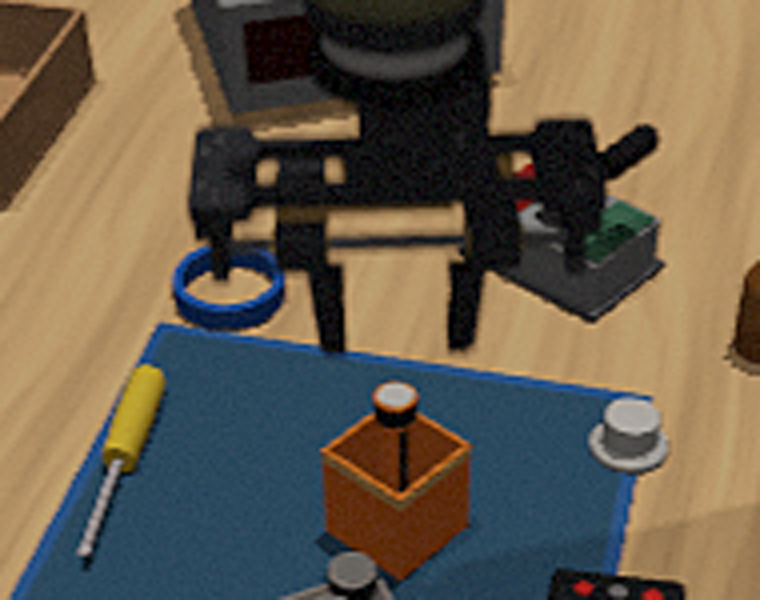

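```bash
python3 -m pendant '[[0.045,0.01,0,0,0.055],[0.09,0.02,0,0,0.055],[0.135,0.031,0,0,0.055],[0.18,0.042,0,0,0.055],[0.225,0.052,0,0,0.055]]'; python3 -m pendant '[[0.045,0.01,0.005,0,0.055],[0.09,0.02,0.005,0,0.055],[0.11,0.026,0.005,0,0.055],[0.11,0.026,0.005,0,0.055],[0.11,0.026,0.005,0,0.055]]'
python3 - <<'E'
from h import *
print(plane('side',[np.array([397,397])/4+[190,80]-.4],102))
print(tool((481,381,74))*1000,observe()['q'])
s=grab_frame('side');crop(s,140,270,330,420,'pics/s37.png',4)
E
```

```text
clock: 40.95
position: [489.9, 239.5, 222.3]
tool_rot: [[-0.28, 0.96, -0.008], [0.96, 0.28, 0.024], [0.025, -0.001, -1.0]]
ft_force: [0.9, 0.4, 0.0]
opening: 55.0
clock: 41.45
position: [483.9, 351.6, 219.7]
tool_rot: [[-0.28, 0.96, -0.009], [0.96, 0.28, 0.022], [0.024, -0.002, -1.0]]
ft_force: [0.7, -0.7, -0.5]
opening: 54.9
[[527.26672813 -91.85971751]]
[ 25.55721487   5.78356474 146.30655161] [-23.36713499  40.58440339 -28.86858892  95.51205538  22.76792194
  49.31585835 -44.9168254 ]
```

View pics/s37.png

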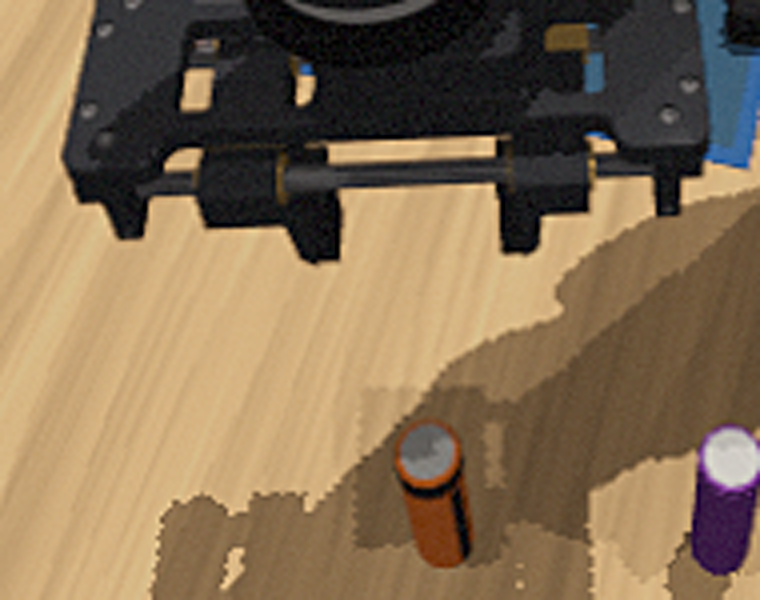

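Candidates here are the orange one at crop (430,455) and the purple one at (730,458). The orange sleeve with the black band is the one I want.

```bash
python3 -m pendant '[[0.013,0.003,0.01,0,0.055],[0.0255,0.006,0.03,0,0.055],[0.0255,0.006,0.05,0,0.055],[0.0255,0.006,0.06,0,0.055],[0.0255,0.006,0.06,0,0.055]]'
python3 - <<'E'
from h import *
print(tool((481,381,74))*1000)
E
```

```text
clock: 42.0
position: [482.0, 376.3, 158.4]
tool_rot: [[-0.278, 0.961, -0.011], [0.96, 0.278, 0.019], [0.021, -0.005, -1.0]]
ft_force: [0.4, -0.2, 0.1]
opening: 54.9
[ 3.01083699  0.8137939  84.4697199 ]
```

```bash
python3 -m pendant '[[0.003,0.001,0.02,0,0.055],[0.004,0.001,0.05,0,0.055],[0.004,0.001,0.075,0,0.055],[0.004,0.001,0.085,0,0.055],[0.004,0.001,0.085,0,0.055]]'
python3 - <<'E'
from h import *
print(tool((481,381,74))*1000)
s=grab_frame('side');crop(s,140,270,330,420,'pics/s38.png',4)
E
```

```text
clock: 42.5
position: [480.8, 381.3, 72.9]
tool_rot: [[-0.277, 0.961, -0.012], [0.961, 0.277, 0.017], [0.02, -0.007, -1.0]]
ft_force: [0.6, -0.7, 0.3]
opening: 54.9
[-0.32567329  0.10922227 -1.12660581]
```

View pics/s38.png

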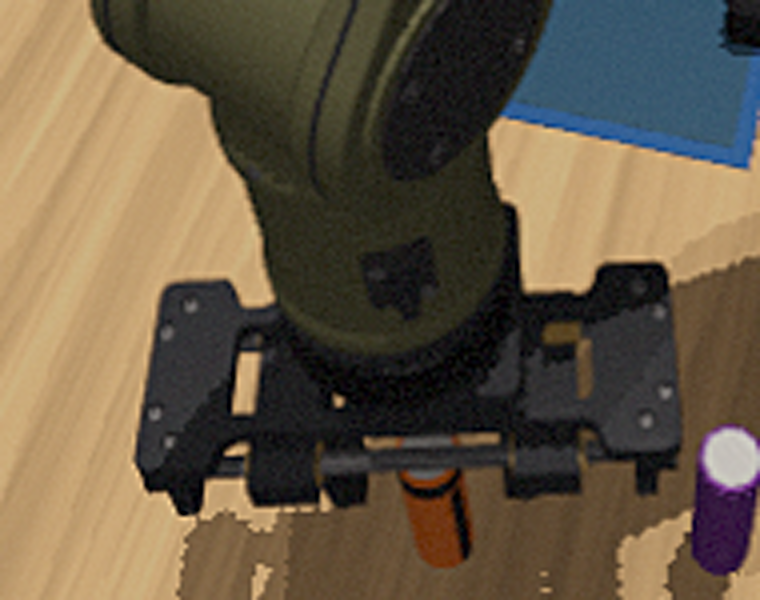

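```bash
python3 -m pendant '[[0,0,-0.001,0,0.015],[0,0,-0.001,0,0.015],[0,0,-0.001,0,0.015],[0,0,-0.001,0,0.015],[0,0,-0.001,0,0.015]]' 20; python3 -m pendant '[[0,0,-0.03,0,0.015],[0,0,-0.07,0,0.015],[0,0,-0.11,0,0.015],[0,0,-0.14,0,0.015],[0,0,-0.14,0,0.015]]'
python3 - <<'E'
from h import *
R=observe()['tool_rot'];print(np.degrees(np.arctan2(R[1][0],R[0][0])),R[:,2])
print(tool((520,-63,215))*1000)
E
```

```text
clock: 43.05
position: [481.8, 382.3, 75.6]
tool_rot: [[-0.277, 0.961, -0.01], [0.961, 0.277, 0.02], [0.021, -0.004, -1.0]]
ft_force: [-0.4, -0.5, 3.9]
opening: 25.2
clock: 43.55
position: [484.8, 381.6, 220.0]
tool_rot: [[-0.277, 0.961, -0.004], [0.961, 0.277, 0.025], [0.025, 0.004, -1.0]]
ft_force: [-0.2, 1.2, -1.3]
opening: 25.5
106.074060416005 [-0.00356994  0.02548542 -0.99966882]
[-436.97199833  -89.25485454   -6.45682548]
```

```bash
python3 -m pendant '[[-0.045,-0.009,0,0,0.015],[-0.09,-0.018,0,0,0.015],[-0.135,-0.027,0,0,0.015],[-0.18,-0.036,0,0,0.015],[-0.225,-0.046,0,0,0.015]]'; python3 -m pendant '[[-0.045,-0.009,0,0,0.015],[-0.09,-0.018,0,0,0.015],[-0.135,-0.027,0,0,0.015],[-0.18,-0.036,0,0,0.015],[-0.2,-0.041,0,0,0.015]]'; python3 -m pendant '[[0,0,0,0,0.015],[0,0,0,0,0.015],[0,0,0,0,0.015]]'
python3 - <<'E'
from h import *
R=observe()['tool_rot'];print(np.degrees(np.arctan2(R[1][0],R[0][0])),R[:,2])
print(tool((520.5,-64,190))*1000)
E
```

```text
clock: 44.05
position: [502.1, 150.6, 213.0]
tool_rot: [[-0.277, 0.961, -0.005], [0.961, 0.277, 0.025], [0.025, 0.002, -1.0]]
ft_force: [1.5, -0.2, -0.9]
opening: 25.6
clock: 44.55
position: [516.8, -58.8, 206.2]
tool_rot: [[-0.271, 0.963, -0.009], [0.962, 0.271, 0.022], [0.023, -0.003, -1.0]]
ft_force: [-0.9, 0.6, -1.7]
opening: 25.0
clock: 44.85
position: [516.6, -56.4, 206.0]
tool_rot: [[-0.274, 0.962, -0.009], [0.962, 0.274, 0.023], [0.025, -0.003, -1.0]]
ft_force: [-0.1, 0.4, -0.3]
opening: 25.3
105.88772947044119 [-0.00928421  0.02328948 -0.99968565]
[-8.72105262  1.68893746 15.74052316]
```

```bash
python3 -m pendant '[[-0.005,0.002,0.005,0,0.015],[-0.007,0.002,0.02,0,0.015],[-0.007,0.002,0.025,0,0.015],[-0.007,0.002,0.025,0,0.015]]'
python3 - <<'E'
from h import *
print(tool((520.5,-64,84))*1000)
s=grab_frame('side');crop(s,190,80,380,230,'pics/s39.png',4)
t=grab_frame('top');crop(t,210,130,360,260,'pics/t39.png',4)
E
```

```text
clock: 45.25
position: [519.7, -61.1, 180.0]
tool_rot: [[-0.275, 0.961, -0.011], [0.961, 0.276, 0.024], [0.026, -0.004, -1.0]]
ft_force: [0.2, -0.3, -0.7]
opening: 25.7
[-5.50599468  0.32757762 95.91784622]
```

View pics/s39.png

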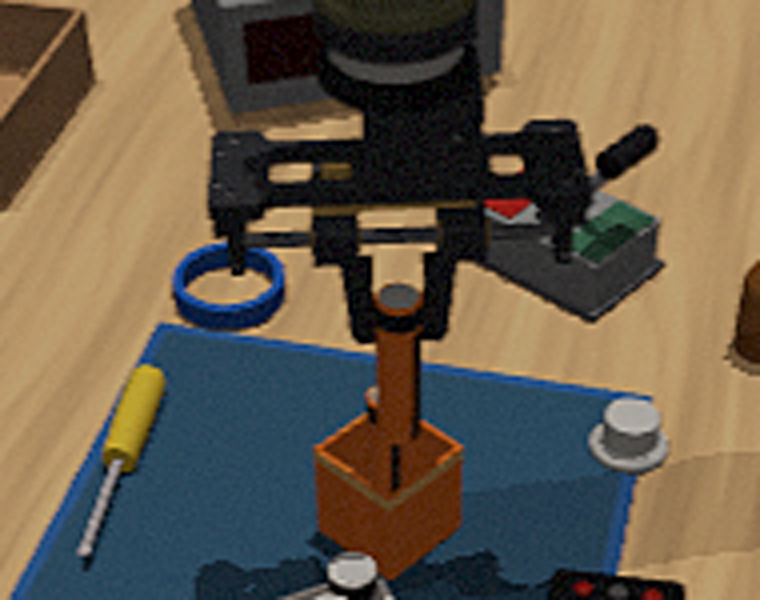

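View pics/t39.png

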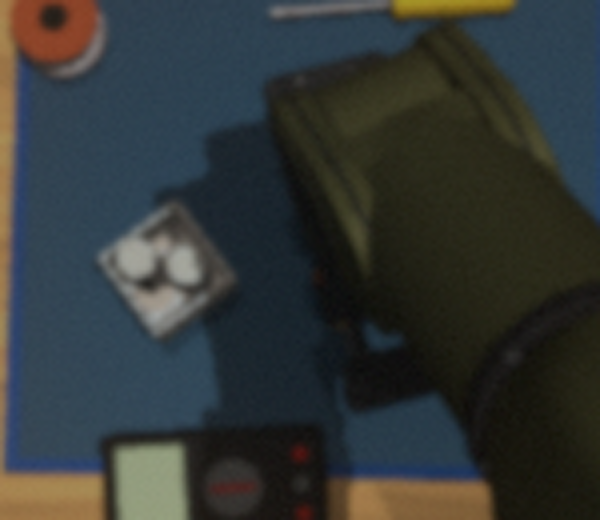

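```bash
python3 -m pendant '[[0,0,-0.02,0,0.015],[0.04,0,-0.035,0,0.015],[0.09,0,-0.035,0,0.015],[0.09,0,-0.035,0,0.015]]'
python3 - <<'E'
from h import *
s=grab_frame('side');crop(s,190,80,380,230,'pics/s40.png',4)
t=grab_frame('top');crop(t,210,130,360,260,'pics/t40.png',5)
E
```

```text
clock: 45.75
position: [495.1, 32.9, 220.3]
tool_rot: [[-0.286, 0.958, -0.006], [0.958, 0.287, 0.029], [0.03, 0.002, -1.0]]
ft_force: [0.4, -0.4, -2.0]
opening: 25.3
```

View pics/s40.png

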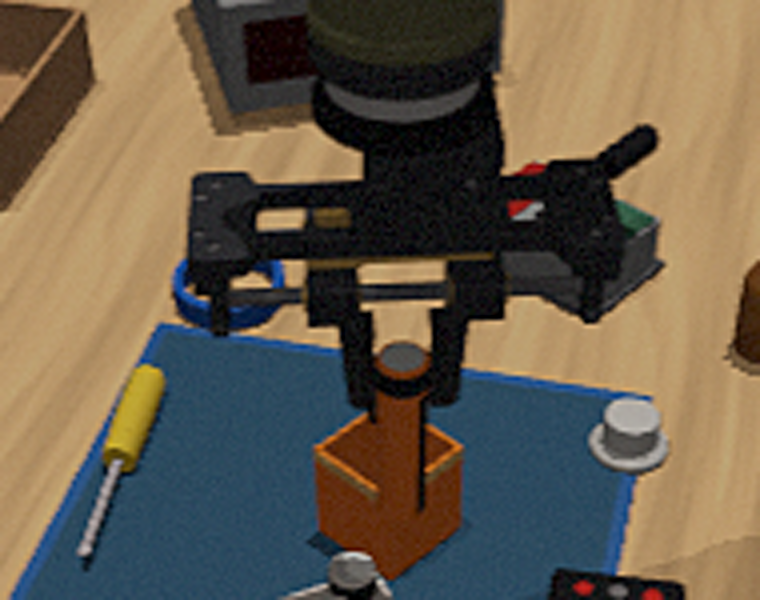

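View pics/t40.png

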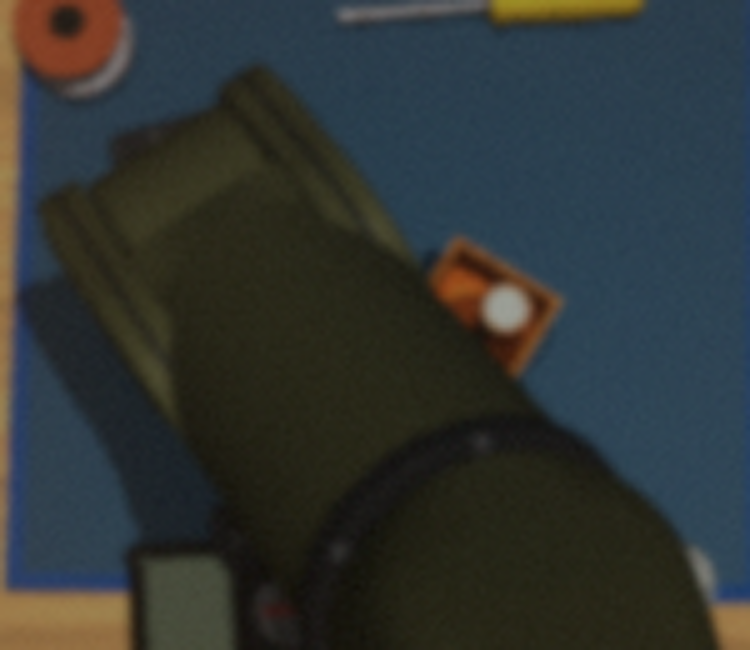

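The orange cup seems to have shifted slightly (left rim corner 321 to 315 in the side crop), and its capacitor has moved. I'll clear the view and re-measure.

```bash
python3 -m pendant '[[0.045,0,0,0,0.015],[0.09,0,0,0,0.015],[0.12,0,0,0,0.015],[0.12,0,0,0,0.015]]'
python3 - <<'E'
from h import *
s=grab_frame('side');crop(s,190,80,380,230,'pics/s41.png',4)
t=grab_frame('top');crop(t,210,130,360,260,'pics/t41.png',5)
E
```

```text
clock: 46.25
position: [462.0, 145.4, 222.8]
tool_rot: [[-0.284, 0.959, -0.007], [0.958, 0.285, 0.027], [0.028, 0.001, -1.0]]
ft_force: [0.8, 0.1, -0.8]
opening: 25.5
```

View pics/s41.png

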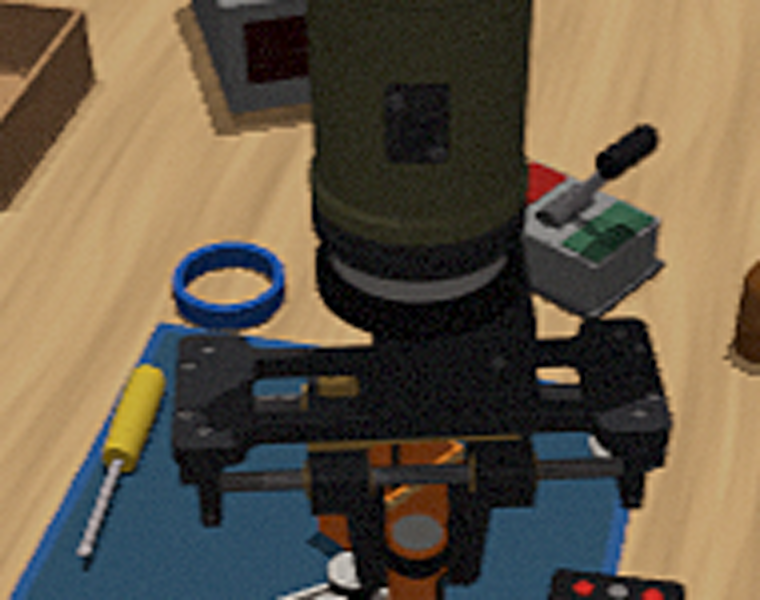

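View pics/t41.png

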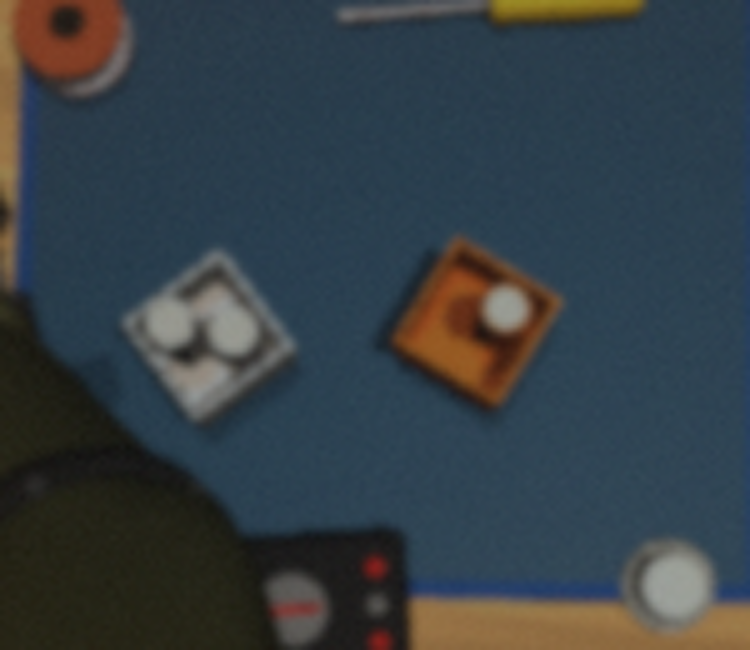

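Run:
```python
from quad import *
quad([(461,238),(564,301),(496,411),(390,345)],[210,130],5,'top',72)
print(plane('top',[np.array([507,308])/5+[210,130]-.4],102)+[-3,3])
print(plane('top',[np.array([170,320])/5+[210,130]-.4,np.array([234,330])/5+[210,130]-.4],102)+[-3,3])
```

```text
top [528.6 -80.3] [(63.4, 59.2), (68.1, 59.0), (65.2, 58.9), (67.8, 57.5)]
[[533.5 -93.7]]
[[524.5  78.4]
 [519.9  45.5]]
```

Orange cup is now at (528.6,−80.3) with its capacitor at (533.5,−93.7). The new target is (524.7,−65.5).

Run:
```python
from h import *
print(tool((524.7,-65.5,215))*1000)
```

```text
[-215.06916583    1.93451661    1.87257597]
```

```bash
python3 -m pendant '[[-0.045,0,0,0,0.015],[-0.09,0,0,0,0.015],[-0.135,0,0,0,0.015],[-0.18,0.001,0,0,0.015],[-0.212,0.002,0,0,0.015]]'; python3 -m pendant '[[0,0,0.01,0,0.015],[0,0,0.01,0,0.015],[0,0,0.01,0,0.015]]'
python3 - <<'E'
from h import *
print(tool((524.7,-65.5,185))*1000)
E
```

```text
clock: 46.85
position: [523.9, -69.6, 216.3]
tool_rot: [[-0.271, 0.963, -0.009], [0.962, 0.271, 0.02], [0.021, -0.003, -1.0]]
ft_force: [0.1, -0.7, -0.5]
opening: 25.7
clock: 47.15
position: [523.0, -69.2, 206.0]
tool_rot: [[-0.271, 0.963, -0.01], [0.962, 0.271, 0.02], [0.022, -0.004, -1.0]]
ft_force: [1.4, 1.8, 0.2]
opening: 25.4
[ 2.67182177  2.70089548 21.05111771]
```

```bash
python3 -m pendant '[[0.004,0.003,0.01,0,0.015],[0.005,0.003,0.03,0,0.015],[0.005,0.003,0.045,0,0.015],[0.005,0.003,0.045,0,0.015]]'
python3 - <<'E'
from h import *
print(tool((524.7,-65.5,84))*1000)
s=grab_frame('side');crop(s,190,80,380,230,'pics/s42.png',4)
E
```

```text
clock: 47.55
position: [522.6, -60.9, 159.4]
tool_rot: [[-0.274, 0.962, -0.014], [0.962, 0.274, 0.021], [0.024, -0.008, -1.0]]
ft_force: [-0.7, -0.6, -1.1]
opening: 25.3
[-6.86363596  1.33416336 75.27177835]
```

View pics/s42.png

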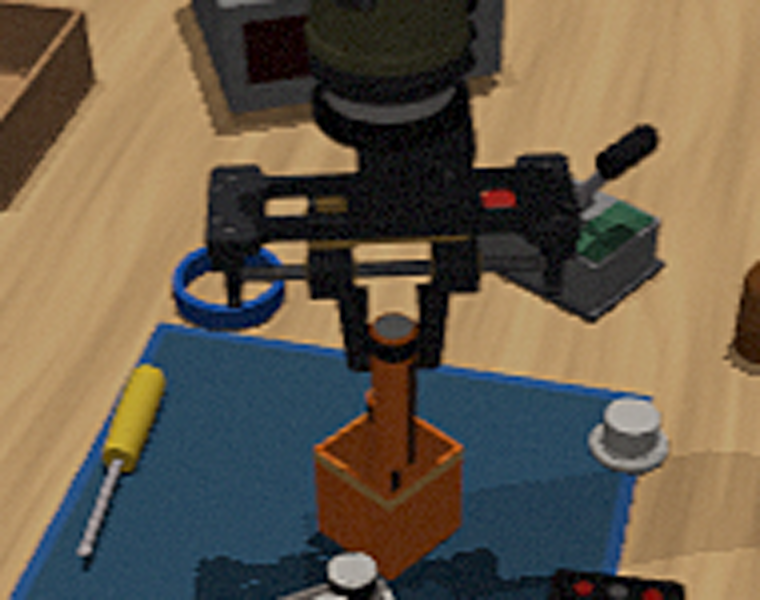

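```bash
python3 -m pendant '[[-0.007,0.001,0,0,0.015],[-0.007,0.001,0.005,0,0.015],[-0.007,0.001,0.02,0,0.015],[-0.007,0.001,0.03,0,0.015],[-0.007,0.001,0.03,0,0.015]]'
python3 - <<'E'
from h import *
print(tool((524.7,-65.5,83))*1000, observe()['ft_force'])
E
```

```text
clock: 48.1
position: [525.1, -67.0, 129.3]
tool_rot: [[-0.273, 0.962, -0.014], [0.962, 0.273, 0.021], [0.024, -0.008, -1.0]]
ft_force: [-0.4, -0.5, -0.9]
opening: 25.3
[ 0.48294173  0.38462631 46.326472  ] [-0.39705635 -0.50915595 -0.9135209 ]
```

```bash
python3 -m pendant '[[0,0,0.015,0,0.015],[0,0,0.03,0,0.015],[0,0,0.042,0,0.015],[0,0,0.046,0,0.015],[0,0,0.046,0,0.015]]'
python3 - <<'E'
from h import *
print(observe()['position'], observe()['ft_force'])
s=grab_frame('side');crop(s,190,80,380,230,'pics/s43.png',4)
E
```

```text
clock: 48.6
position: [524.4, -66.0, 83.1]
tool_rot: [[-0.273, 0.962, -0.015], [0.962, 0.274, 0.021], [0.024, -0.009, -1.0]]
ft_force: [0.7, -0.6, -2.1]
opening: 25.1
[524.36018841 -65.96706541  83.06636486] [ 0.69390099 -0.56812845 -2.06738299]
```

View pics/s43.png

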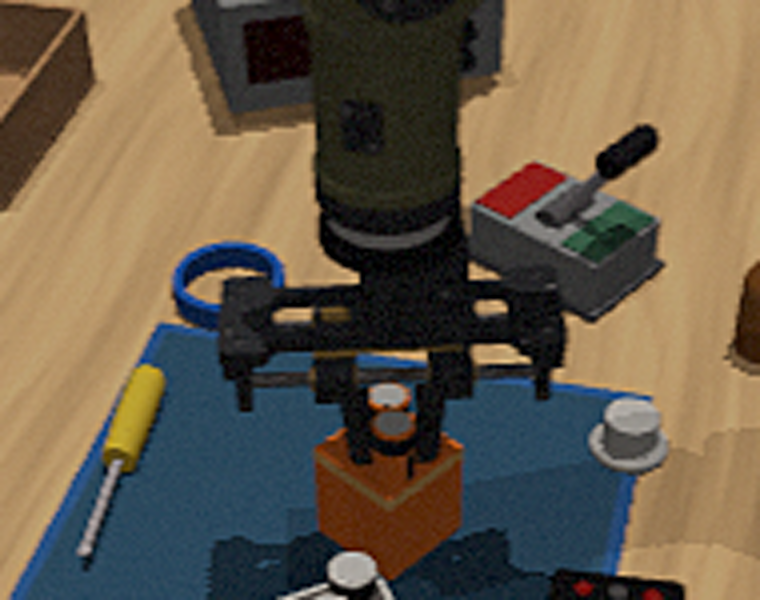

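```bash
python3 -m pendant '[[0,0,0.003,0,0.015],[0,0,0.003,0,0.03],[0,0,0.003,0,0.04],[0,0,0.003,0,0.04],[0,0,0.003,0,0.04]]'; python3 -m pendant '[[0,0,-0.03,0,0.04],[0,0,-0.07,0,0.04],[0,0,-0.11,0,0.04],[0.05,0,-0.13,0,0.045],[0.1,0,-0.13,0,0.055]]'; python3 -m pendant '[[0.05,0,0,0,0.055],[0.1,0,0,0,0.055],[0.15,0,0,0,0.055],[0.15,0,0,0,0.055]]'
python3 - <<'E'
from h import *
t=grab_frame('top');crop(t,210,130,360,260,'pics/t44.png',5)
s=grab_frame('side');cv2.imwrite('pics/s44.png',s[:,:,::-1])
E
```

```text
clock: 49.15
position: [524.7, -65.9, 80.7]
tool_rot: [[-0.273, 0.962, -0.014], [0.962, 0.273, 0.021], [0.024, -0.008, -1.0]]
ft_force: [0.3, 0.8, -0.3]
opening: 39.9
clock: 49.65
position: [502.2, 23.6, 215.5]
tool_rot: [[-0.267, 0.964, -0.007], [0.963, 0.267, 0.021], [0.022, -0.001, -1.0]]
ft_force: [-0.2, 0.8, -0.3]
opening: 51.0
clock: 50.05
position: [459.7, 177.3, 220.2]
tool_rot: [[-0.281, 0.96, -0.006], [0.959, 0.281, 0.028], [0.029, 0.002, -1.0]]
ft_force: [0.0, 0.4, -0.2]
opening: 55.2
```

View pics/t44.png

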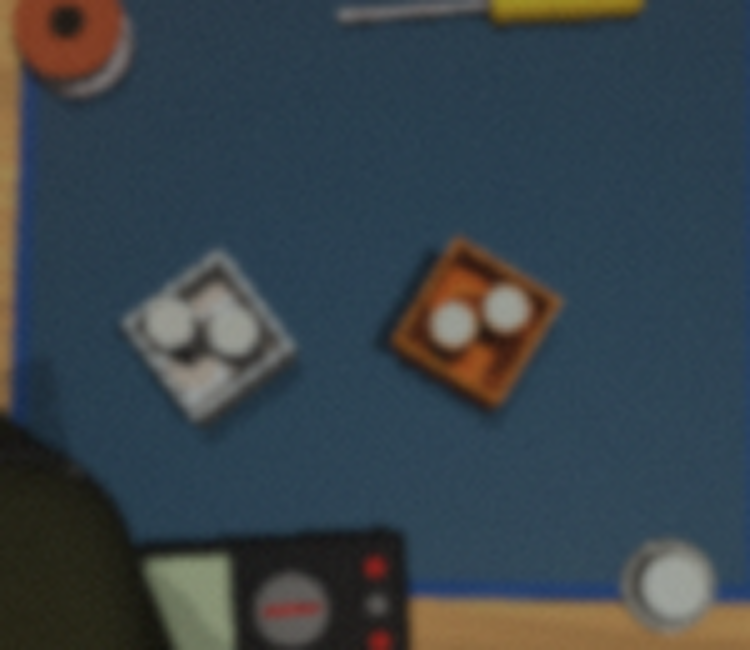

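View pics/s44.png

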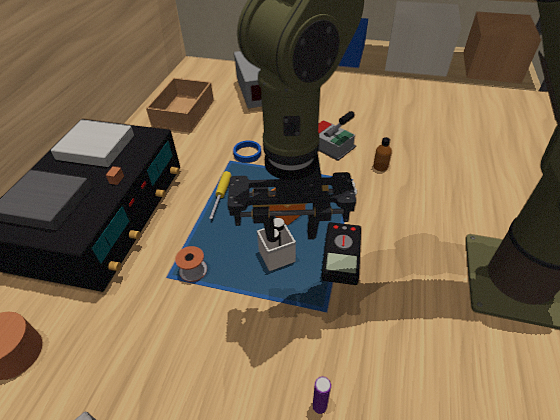

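Top view: two white tops in the white cup, at (170,320) and (234,330), and two orange-sleeved ones in the orange cup, at (453,325) and (507,308). Only the purple look-alike is left outside. Now to the isolator.

```bash
python3 -m pendant '[[-0.05,0,0,0.15,0.07],[-0.1,0.02,0,0.3,0.07],[-0.14,0.03,0,0.45,0.07],[-0.19,0.045,0,0.6,0.07],[-0.235,0.055,0,0.75,0.07]]'
python3 - <<'E'
from h import *
R=observe()['tool_rot'];print(np.degrees(np.arctan2(R[1][1],R[0][1])),R[:,2])
print(tool((431,-366,200))*1000,observe()['q'])
E
```

```text
clock: 50.65
position: [578.8, -46.6, 213.6]
tool_rot: [[0.467, 0.884, -0.007], [0.884, -0.466, 0.02], [0.014, -0.016, -1.0]]
ft_force: [-0.3, 0.6, -0.3]
opening: 69.8
-27.800589401338843 [-0.00736526  0.02013413 -0.99977016]
[-351.59678955   18.45668433    8.20550872] [ 12.10802124  38.83353279 -19.58766509  98.35804409  15.3587924
  45.86670097 -42.09174807]
```

```bash
python3 -m pendant '[[-0.045,0.002,0,0,0.07],[-0.09,0.005,0,0,0.07],[-0.135,0.007,0,0,0.07],[-0.18,0.009,0,0,0.07],[-0.225,0.012,0,0,0.07]]';python3 -m pendant '[[-0.045,0.002,0,0,0.07],[-0.09,0.005,0,0,0.07],[-0.115,0.007,0,0,0.07],[-0.115,0.007,0,0,0.07],[-0.115,0.007,0,0,0.07]]'
python3 - <<'E'
from h import *
R=observe()['tool_rot'];print(np.degrees(np.arctan2(R[1][1],R[0][1])),R[:,2])
print(tool((431,-366,190))*1000)
s=grab_frame('side');crop(s,210,60,400,210,'pics/s45.png',4)
E
```

```text
clock: 51.15
position: [481.7, -255.1, 209.8]
tool_rot: [[0.47, 0.883, -0.009], [0.883, -0.47, 0.019], [0.013, -0.017, -1.0]]
ft_force: [0.5, -0.3, -0.2]
opening: 70.0
clock: 51.65
position: [432.4, -361.1, 207.9]
tool_rot: [[0.473, 0.881, -0.009], [0.881, -0.473, 0.02], [0.013, -0.018, -1.0]]
ft_force: [0.1, 1.4, -0.2]
opening: 69.9
-28.229834734615036 [-0.00943158  0.01992286 -0.99975703]
[-5.27310067  1.38292961 17.83227241]
```

View pics/s45.png

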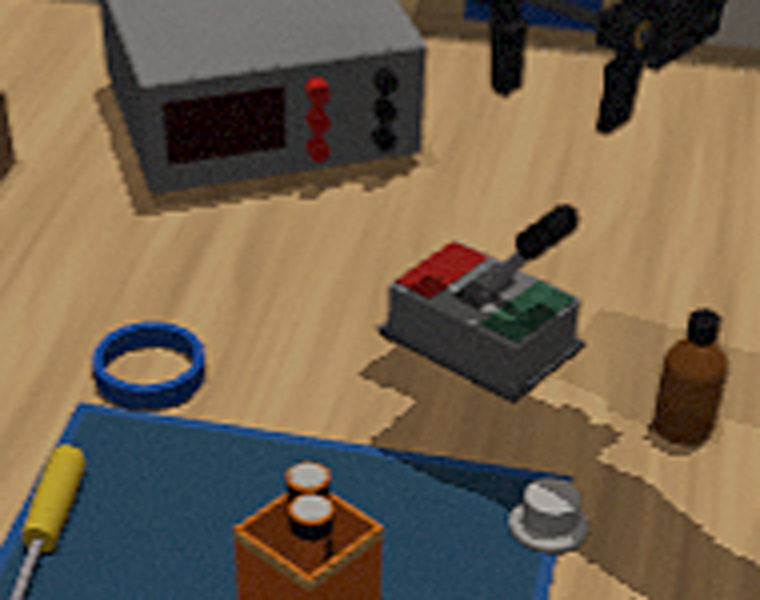

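Run:
```python
from h import *
print(plane('side',[(346.4,117.6)],115));print(tool((431,-366,98))*1000)
```

```text
[[ 428.29572929 -359.93459388]]
[ -8.29878163   2.74192069 109.93706344]
```

```bash
python3 -m pendant '[[-0.005,0.001,0.03,0,0.07],[-0.006,0.001,0.07,0,0.07],[-0.006,0.001,0.109,0,0.07],[-0.006,0.001,0.109,0,0.05],[-0.006,0.001,0.109,0,0.04]]'; python3 -m pendant '[[0,0.0,0,0,0.04],[0,0.02,-0.005,0,0.04],[0,0.04,-0.008,0,0.04],[0,0.06,-0.006,0,0.04],[0,0.08,0,0,0.04]]'; python3 -m pendant '[[0,0.012,0,0,0.04],[0,0.012,0,0,0.05],[0,0.012,0,0,0.07],[0,0.012,-0.05,0,0.07],[0,0.012,-0.1,0,0.07]]'
python3 - <<'E'
from h import *
s=grab_frame('side');crop(s,210,60,400,210,'pics/s46.png',4)
E
```

```text
clock: 52.2
position: [431.4, -361.9, 99.4]
tool_rot: [[0.469, 0.883, -0.009], [0.883, -0.468, 0.022], [0.015, -0.018, -1.0]]
ft_force: [0.3, 0.7, -0.2]
opening: 56.4
clock: 52.7
position: [504.3, -400.4, 101.4]
tool_rot: [[0.469, 0.883, -0.005], [0.883, -0.469, 0.019], [0.014, -0.013, -1.0]]
ft_force: [0.6, -0.6, -0.4]
opening: 40.0
clock: 53.2
position: [513.3, -406.9, 201.5]
tool_rot: [[0.468, 0.883, -0.009], [0.883, -0.468, 0.021], [0.015, -0.018, -1.0]]
ft_force: [0.7, -0.6, 0.7]
opening: 69.3
```

View pics/s46.png

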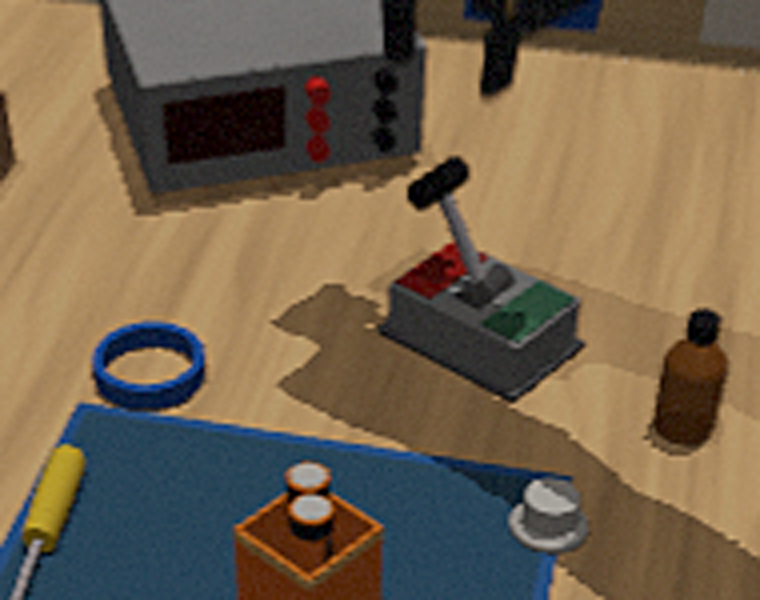

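The lever is back on red: grip at pixel (319.5,105.8), against (319.6,105.6) at the start. Final check of the cups.

```bash
python3 -m pendant '[[0,0,0,0,0.07],[0,0,0,0,0.07],[0,0,0,0,0.07]]'
python3 - <<'E'
from h import *
s=grab_frame('side');t=grab_frame('top');crop(s,190,120,390,270,'pics/s47.png',4);crop(t,120,100,460,300,'pics/t47.png',2)
E
```

```text
clock: 53.55
position: [517.2, -409.2, 210.8]
tool_rot: [[0.469, 0.883, 0.003], [0.883, -0.469, 0.013], [0.013, -0.003, -1.0]]
ft_force: [-0.2, -0.6, -0.2]
opening: 69.9
```

View pics/s47.png

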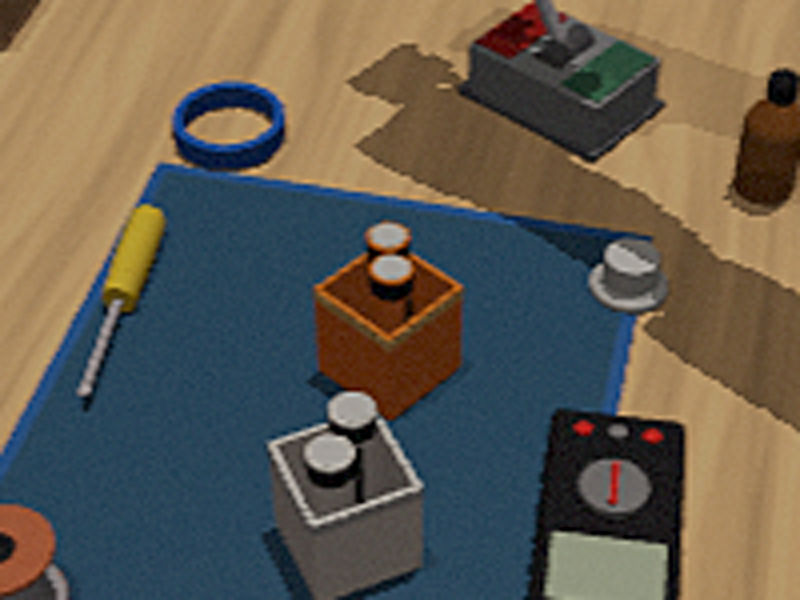

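View pics/t47.png

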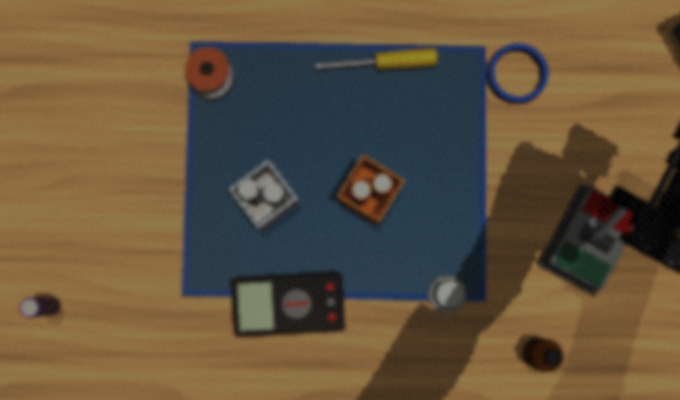

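Both cups stand upright on the mat with two capacitors of their own colour each. The lever is on red, the other items are where they started, and the arm is clear.

```bash
python3 -c "
from rig import *
print(sign_off())"
```

```text
the job is handed in; nothing more can be done
None
```

The job is done and handed in at about 54 s of the 210 s allowed; the hand-in gives no verdict.

**What I did:**
- **Isolator off:** I threw the lever to green before lifting anything.
- **Cups:** I tumbled each one onto its side, then lifted it by the mouth end so it swung upright, and set both down mouth-up on the mat.
- **Capacitors:** all four were present. Both orange ones stand in the orange cup and both white ones in the white cup. I left the purple look-alike alone.
- **Isolator on:** I threw the lever back to red.

**Last checks, by eye in both camera views:**
- Both cups are mouth-up on the mat with two upright capacitors each.
- The lever's grip matches its starting (on) pixel to about 0.2 px.
- The bench items look unmoved and the gripper was clear of everything.

**What disagreed:**
- The top camera read about 3 mm off against the mat's known corners, so I corrected for that.
- The orange cup had shifted about 4 mm before its second capacitor went in, and the capacitor already in it had slid over. I re-measured and placed to the new position.

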